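# Twist-lock a battery pack into the charging console

### The job

Take the taller of the two black battery packs from the steel tray, push its nose into the round socket on the sloping front of the charging console with its lugs through the socket's two slots, press it home against the spring, turn it clockwise (seen looking into the socket) until it stops, and let go so that it stays locked. Leave the shorter pack, the pen machine, the white cup and the black ink bottle between tray and console where they are.

Things in the scene. Friction and masses are not known exactly. Their poses are not given: they have to be found in the camera images.
- pack_center (a point): Centre of the taller battery pack, half-way up its 108 mm. z up along the pack, x along its lugs and grip; a half turn about z makes no difference. About 0.25 kg, loose, upright on its nose on the tray. Black round body, 48 mm diameter, from 34 mm below to 16 mm above this point; its lower face is the shoulder. The nose is below it, the grip above.
- pack_grip (a point): Middle of the same pack's black grip, 35 mm above its centre: a flat bar on top, 46 mm long along x, 24 mm thick along y, 38 mm tall.
- pack_nose (a point): Centre of the same pack's bottom end, 54 mm below its centre: a steel nose 35 mm in diameter and 20 mm long, 2 mm chamfer at the foot. Two opposite steel lugs along +x and -x reach 27 mm from the axis, 9 mm wide, from 4 to 12 mm above the bottom.
- socket: Fixed steel socket tube, 76 mm outer diameter, standing 35 mm out of the slope. Origin: centre of its mouth. z points out along its axis, 25 degrees from vertical, leaning to the console's front; x runs along the slots. The mouth is a flange 5 mm thick: hole 39 mm diameter, two slots along +x and -x, 14 mm wide, out to 32 mm from the axis.
- socket_under (a point): Point on the socket's axis 5 mm below the mouth, under the flange (same axes). Here the lugs turn only clockwise (negative about z), 65 degrees from the slots to a fixed stop. The shoulder meets the mouth with the pack's centre 34 mm above the mouth; the lugs then have 3 mm of play under the flange: let go when turned, it lifts 3 mm; not turned, about 11 mm.
- pusher (a joint): Travel (m, 0 up, 0.012 down) of the sprung brass plunger in the socket's bottom. It meets the nose 8 mm below the mouth; 3 N at first, 9 N when the pack is home.
- short_pack_center (a point): Centre of the shorter battery pack (78 mm tall, otherwise the same shape and material, standing on the same tray). Not to be used or moved.
- console_top (a point): A point at the middle of the console's flat top. The console is a fixed grey box 170 mm deep, 200 mm wide, 98 mm high, with a sloping front; this point lies 65 mm behind its centre along x, 98 mm above the table. The x axis points to its back.
- tray: Fixed steel tray, 240 x 240 mm, rim 14 mm high; origin at the centre of its underside. The packs stand on its 4 mm floor.
- pen: Pen-shaped machine, 140 mm long and 30 mm thick, lying on the tray behind the packs; origin under its middle. Not to be moved.
- cup: White plastic cup, 50 mm diameter, 55 mm tall, origin at its base. Not to be moved.
- ink_a: Black ink bottle standing by itself between and behind tray and console, 36 mm diameter, 110 mm tall, origin at its base. Not to be moved.
Not all that is in view belongs to the job. What is shaped like the part that bears pack_center but pink or yellow is not meant.

How it is judged:
By the outcome, as a careful person would: the job done as asked, in the order asked, and still so for the second after the job is handed in, with the robot touching nothing.
It also fails if it takes over 48 s, if anything falls off the work surface, if the arm or the gripper's body presses on something with over 40 N, if the wrist force passes 120 N, or if a joint passes its speed limit or range.

### The arm

A 6-joint arm with a two-finger parallel gripper is mounted at the origin on the work surface. World frame = base frame: x ahead of the robot, y to its left, z up, the work surface at z = 0. Lengths are in mm, angles in rad, forces in N, time in s.
With the tool pointing down it reaches from about 350 to 975 mm from the base axis. Payload 7.1 kg.
Tool frame: the origin (TCP) lies at the very end of the fingers, on their centre line; the grasp point (between the pads) lies 19 mm behind it; z points along the fingers, y is the direction in which the jaws open and shut (so a half turn about z gives the same grasp; the last joint's range is limited). The gripper opens to 88 mm and grips with 3 to 60 N. Pads are 20 mm wide; open, the fingers measure 115 mm over their backs; the gripper's body (75 mm by 178 mm) begins 61 mm behind the grasp point.
Start: joints at [-1.334, 0.423, 1.63, -0, 1.089, -0.019], TCP at [158.156, -604.642, 222.675] pointing down, gripper open.
Joint ranges: [-3, 3], [-0.9, 2.11], [0.09, 2.58], [-1.31, 4.45], [0.11, 2.69], [-2.54, 2.54]. Speed limits (rad/s): [2.39, 2.39, 3.01, 3.14, 3.14, 3.14].

### API

Orientations are given as a rotation vector (axis times angle).
In Python, from workcell import ctrl, imaging gives the robot as it stands. The module is installed in compiled form; this text tells all that it offers.
- The arm moves only by the shell command python3 -m pendant 'ROWS'. ROWS is JSON, a list of rows, each an object with "turn": the turn, a rotation vector about the world's x, y, z in rad, a list of three; "dp": the shift along the world's x, y, z in m, a list of three; "claw": the finger opening in m, from 0 to 0.0878. A call has 1 to 8 rows; each row is the pose to reach, as a shift and turn from the pose commanded when the call began; what a row does not reach only later rows make up. A row lasts 1/10 s, in which the tool goes at most 50 mm and 8.59 degrees, less where a joint would pass 70% of its speed; a pose out of reach is approached as far as the arm can. A call with a gripper value outside its range is refused whole. The fingers move at their own pace and stop on an object; the grip force is fixed at half the most. Time passes only in rows, so rows that repeat a pose let the fingers close. It gives the time, the measured TCP pose, the force and the opening at its end, in the units of the state.
- ctrl.get_obs(): the state, without advancing time (a new reading comes with each control period).
- imaging.get_image(name): name is "side" or "top"; returns a dict with "pixels" (384x512x3 uint8, blue, green, red), "fov_y" (degrees; the focal length in pixels is half the picture's height over the tangent of half this angle, whatever the lens; pixels are square), "cx", "cy" (the principal point, pixels), "xyz" and "rotation" of the camera in the world. Camera axes: x right, y up, looking along -z (the intrinsics and any distortion apply to the point x, -y, -z); pixel columns grow to the right and rows downward; lengths in mm; the calibration is good to about 2 mm. A picture is of the moment at which its call begins. There is no depth.
- ctrl.close_job(): hands the job in, once; it reports no verdict.
The state is a dict: "t": time; "qpos": joint angles; "qvel": joint speeds; "joint_torque": joint torques, N m; "ee_pos": TCP position; "orientation": TCP orientation; "ft_force": force on the tool from outside, world axes, zero at the start; "moment": the same for the moment, N m; "width": finger opening in mm.
Only numpy, scipy, OpenCV 4.12 (cv2) and the standard library are available. Lean on these libraries where they do the work, as an engineer would, in place of code of your own. Each camera call takes 0.05 s, during which the arm holds its last target.

## Working session

There is one attempt and no reset: what is moved stays moved. The work goes in short steps, Python scripts to look and compute and a shell command to move; the robot and the scene stay as the last step left them, time stands still between calls to the robot, and variables do not carry over. Pictures are saved under pics/ and viewed, and the job is handed in when it is done.

```bash
mkdir -p pics; ls; python3 - <<'E'
from workcell import ctrl, imaging
import cv2
print(ctrl.get_obs())
for n in("side","top"):
    d=imaging.get_image(n); print({k:v for k,v in d.items() if k!="pixels"})
    cv2.imwrite(f"pics/{n}0.png",d["pixels"])
    import pickle; pickle.dump(d,open(f"{n}0.pkl","wb"))
E
```

```text
pics
{'t': 0.0, 'qpos': array([-1.33398823e+00,  4.23820140e-01,  1.63068887e+00, -2.00615814e-05,
        1.08856181e+00, -1.90068751e-02]), 'qvel': array([-1.15441767e-03,  1.30551961e-03, -1.17259241e-03,  6.78603244e-05,
        1.11939920e-03,  1.64206801e-04]), 'joint_torque': array([ 1.07590087e-03, -5.44625866e+01, -2.73662120e+01,  6.44524419e-02,
        2.28602701e-02, -1.43509806e-04]), 'ee_pos': array([ 158.03365806, -604.12664126,  221.91505136]), 'orientation': array([-3.11447156e+00, -4.00565749e-01,  2.79968698e-04]), 'ft_force': array([ 0.16350636, -0.13217117,  0.72388243]), 'moment': array([ 0.04192701, -0.02466471, -0.03510938]), 'width': 87.84119676081394}
{'fov_y': 52.25385626622293, 'cx': 263.11591521100047, 'cy': 191.7070946091193, 'xyz': array([319.46388689, 721.03423783, 627.42001475]), 'rotation': array([ 0.21837324, -1.36911133, -2.52234578])}
{'fov_y': 44.052794874568406, 'cx': 254.0637743789606, 'cy': 198.86246902276156, 'xyz': array([ 403.19540745,  -66.50085856, 1112.73021442]), 'rotation': array([ 0.15172874, -0.14006681, -1.57198883])}
```

View pics/side0.png

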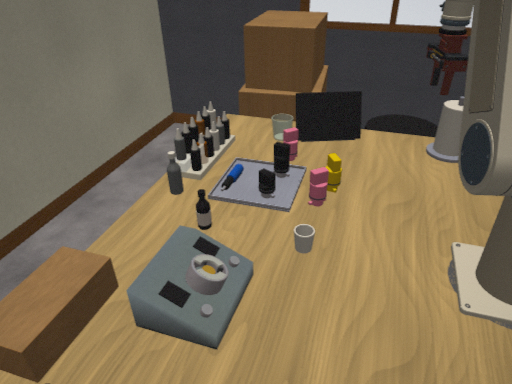

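View pics/top0.png

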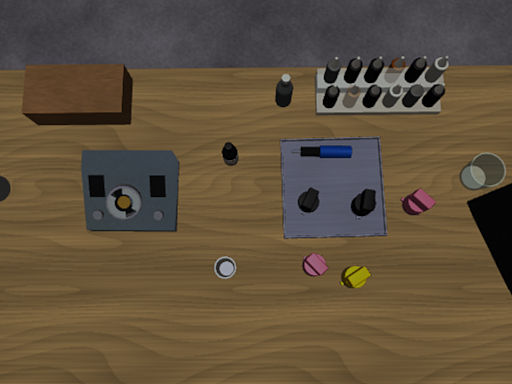

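```bash
cat > h.py <<'E'
import numpy as np, cv2, pickle
from scipy.spatial.transform import Rotation as R
class Cam:
    def __init__(s,d):
        s.d=d; s.f=192/np.tan(np.radians(d["fov_y"])/2); s.c=np.array([d["cx"],d["cy"]]); s.p=np.array(d["xyz"]); s.R=R.from_rotvec(d["rotation"]).as_matrix()
    def proj(s,P):
        q=(np.atleast_2d(P)-s.p)@s.R; return np.c_[q[:,0]/-q[:,2],q[:,1]/q[:,2]]*s.f+s.c
    def ray(s,uv):
        u=(np.array(uv)-s.c)/s.f; v=s.R@np.array([u[0],-u[1],-1]); return v/np.linalg.norm(v)
    def atz(s,uv,z):
        v=s.ray(uv); return s.p+v*(z-s.p[2])/v[2]
def tri(c1,u1,c2,u2):
    A=[];b=[]
    for c,u in((c1,u1),(c2,u2)):
        v=c.ray(u);M=np.eye(3)-np.outer(v,v);A.append(M);b.append(M@c.p)
    return np.linalg.lstsq(np.vstack(A),np.hstack(b),rcond=None)[0]
def load(t): return Cam(pickle.load(open(t+".pkl","rb")))
def crop(img,x0,y0,w,h,s,fn):
    im=cv2.resize(img[y0:y0+h,x0:x0+w],None,fx=s,fy=s,interpolation=cv2.INTER_CUBIC)
    im=np.clip(im.astype(float)*1.0,0,255)
    im=(255*(im/255)**0.6).astype(np.uint8)
    for k in range(0,w,10):
        cv2.line(im,(k*s,0),(k*s,8 if k%50 else 14),(0,255,0),1)
        if (x0+k)%20==0: cv2.putText(im,str(x0+k),(k*s,22),0,.35,(0,255,0),1)
    for k in range(0,h,10):
        cv2.line(im,(0,k*s),(8,k*s),(0,255,0),1)
        if (y0+k)%20==0: cv2.putText(im,str(y0+k),(10,k*s+4),0,.35,(0,255,0),1)
    cv2.imwrite(fn,im)
E
python3 - <<'E'
from h import *
t=load("top0");s=load("side0")
crop(t.d["pixels"],280,130,110,110,5,"pics/t_tray.png")
crop(t.d["pixels"],70,140,120,100,6,"pics/t_con.png")
crop(s.d["pixels"],205,130,110,80,7,"pics/s_tray.png")
crop(s.d["pixels"],125,220,135,125,4,"pics/s_con.png")
E
```

```text
(no output)
```

View pics/t_tray.png

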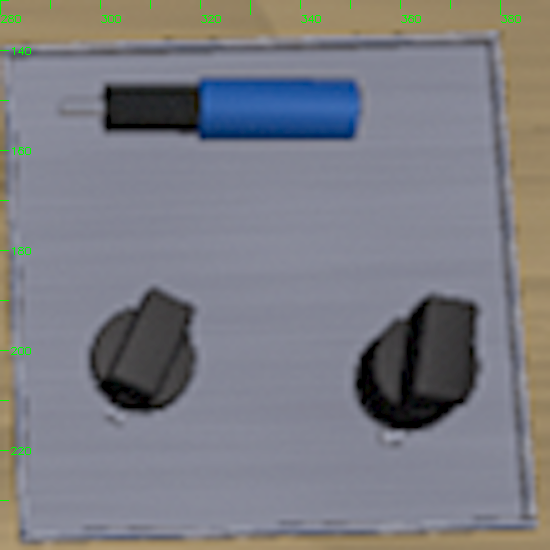

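View pics/t_con.png

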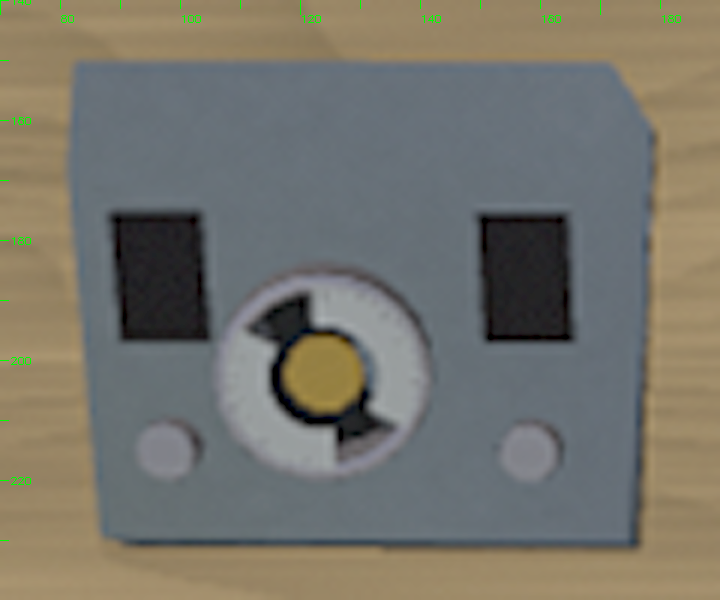

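View pics/s_tray.png

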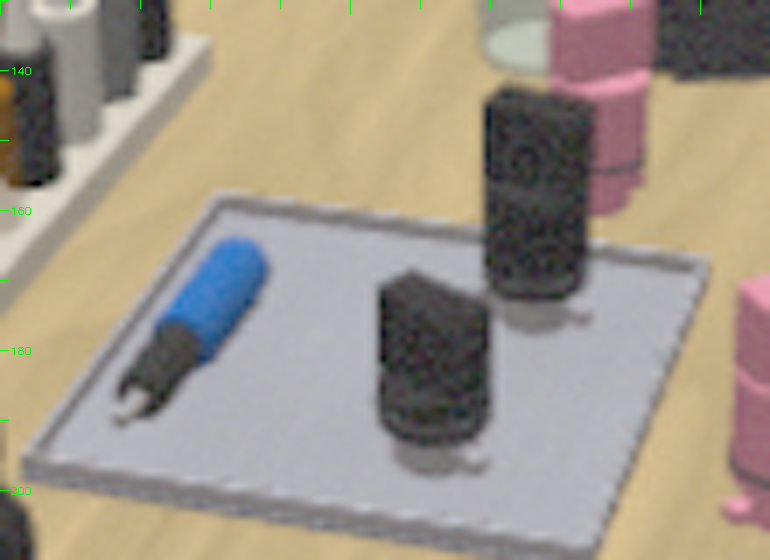

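View pics/s_con.png

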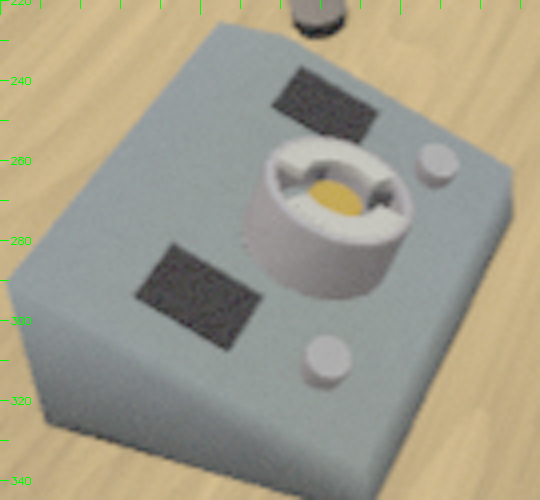

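```bash
python3 - <<'E'
from h import *
from scipy.optimize import least_squares
t=load("top0");s=load("side0")
print("socket", tri(t,(123.8,201.8),s,(209.5,267.5)))
tt=np.array([(281,139.4),(379.4,136.6),(387.4,235),(284.4,238.2)])
print([t.atz(u,14).round(1) for u in tt])
# side corners rim top: far-left(215,193)/7.. order matching top: pen-side/left = near-left in side
ss=np.array([(205+25/7,130+457/7),(205+215/7,130+193/7),(205+708/7,130+262/7),(205+597/7,130+550/7)])
print([s.atz(u,14).round(1) for u in ss])
# pack grip-top corners
g=np.array([(366.4,189.2),(375.4,189.6),(372.8,210.6),(362.5,210)])
print([t.atz(u,112).round(1) for u in g])
q=np.array([(205+487/7,130+93/7),(205+507/7,130+86/7),(205+592/7,130+98/7)])
print([s.atz(u,112).round(1) for u in q])
# console
cc=np.array([(82,150),(172,150),(179,162),(176,231),(87.5,230)])
print([t.atz(u,z).round(1) for u,z in zip(cc,(98,98,98,0,0))])
E
```

```text
socket [588.52603045 224.69927347  95.07733321]
[array([ 755. , -124.6,   14. ]), array([ 760.2, -361.8,   14. ]), array([ 522.3, -367.4,   14. ]), array([ 516.3, -128.7,   14. ])]
[array([ 749.5, -117.9,   14. ]), array([ 756.4, -353.8,   14. ]), array([ 517.9, -355.7,   14. ]), array([ 511.2, -122. ,   14. ])]
[array([ 610.6, -301.2,  112. ]), array([ 609.6, -320.4,  112. ]), array([ 564. , -312.5,  112. ]), array([ 565.4, -290.6,  112. ])]
[array([ 607.4, -300.5,  112. ]), array([ 601.1, -309.5,  112. ]), array([ 563.3, -308.6,  112. ])]
[array([707.1, 322.8,  98. ]), array([705.5, 122.3,  98. ]), array([677.9, 106. ,  98. ]), array([536.4, 125.8,   0. ]), array([540.1, 335.3,   0. ])]
```

```bash
python3 - <<'E'
from h import *
t=load("top0");s=load("side0")
tt=np.array([(281,139.4),(379.4,136.6),(387.4,235),(284.4,238.2)])
ss=np.array([(205+25/7,130+457/7),(205+215/7,130+193/7),(205+708/7,130+262/7),(205+597/7,130+550/7)])
for a,b in zip(tt,ss):
    P=tri(t,a,s,b); print(P.round(1),(t.proj(P)-a).round(2),(s.proj(P)-b).round(2))
print(t.R.round(3),s.R.round(3), t.f,s.f)
# base plate of robot in side: base origin
print(s.proj([[0,0,0],[158,-604,222]]),t.proj([[158,-604,222]]))
crop(s.d["pixels"],420,0,92,110,5,"pics/s_arm.png")
E
```

```text
[ 755.  -125.3    8.7] [[0.18 0.67]] [[-0.57 -0.14]]
[ 761.1 -363.3    8.6] [[0.08 0.32]] [[-0.23 -0.05]]
[ 521.8 -369.8    5.9] [[0.1  0.56]] [[-0.41 -0.05]]
[ 514.9 -129.3    8.6] [[0.14 0.84]] [[-0.72 -0.11]]
[[-0.005  0.983 -0.185]
 [-1.    -0.007 -0.007]
 [-0.008  0.185  0.983]] [[-0.954  0.157 -0.255]
 [-0.299 -0.521  0.8  ]
 [-0.007  0.839  0.544]] 474.5870325307286 391.4549791872983
[[508.68597284 285.84129137]
 [437.87668571  89.17207127]] [[567.52285814 429.54997163]]
```

View pics/s_arm.png

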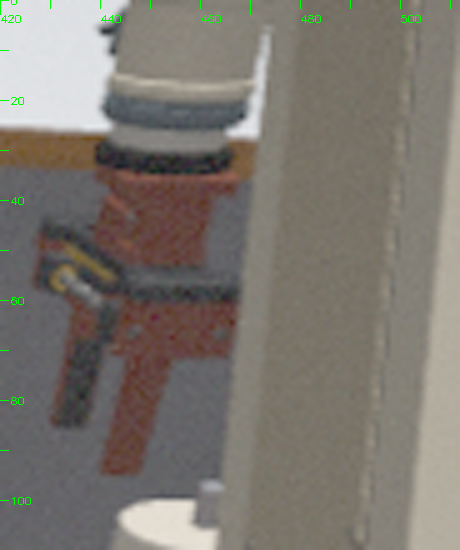

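```bash
cat > ba.py <<'E'
from h import *
from scipy.optimize import least_squares
t=load("top0");s=load("side0")
T=[(281,139.4),(379.4,136.6),(387.4,235),(284.4,238.2)]
S=[(205+25/7,130+457/7),(205+215/7,130+193/7),(205+708/7,130+262/7),(205+597/7,130+550/7)]
tray=np.array([(120,120,14),(120,-120,14),(-120,-120,14),(-120,120,14.)])
obs=[]
for k in range(4): obs+=[("t","tray",tray[k],T[k]),("s","tray",tray[k],S[k])]
def con(x,y,z): return np.array([x,y,z],float)
C=con
obs+=[("t","con",C(85,100,98),(82.3,150)),("t","con",C(85,-100,98),(172,150)),("t","con",C(85,-100,0),(179,162)),("t","con",C(-85,-100,0),(176.2,230.8)),
 ("s","con",C(85,-100,98),(180,225.5)),("s","con",C(45,-100,98),(195,229)),("s","con",C(-85,-100,37.4),(253,262.5)),("s","con",C(85,100,98),(127,290)),("s","con",C(85,100,0),(137,325.5))]
G=[(366.4,189.2),(375.4,189.6),(372.8,210.6),(362.5,210)]
for g,p in zip(G,[(23,12),(23,-12),(-23,-12),(-23,12)]): obs.append(("t","pack",np.array([*p,108.]),g))
for g,p in zip([(205+487/7,130+93/7),(205+507/7,130+86/7),(205+592/7,130+98/7)],[(23,12),(23,-12),(-23,-12)]): obs.append(("s","pack",np.array([*p,108.]),g))
obs.append(("s","world",np.array([158,-604.6,222.]),(439.5,89.5)))
def cams(x):
    o=[]
    for i,c in enumerate((t,s)):
        n=Cam(c.d); d=x[6*i:6*i+6]; n.p=n.p+d[:3]; n.R=R.from_rotvec(d[3:]*1e-3).as_matrix()@n.R; o.append(n)
    return dict(t=o[0],s=o[1])
names=["tray","con","pack"]; z0=dict(tray=0,con=0,pack=4)
def wp(x,n,p):
    if n=="world": return p
    k=12+3*names.index(n); a=x[k+2]; c,sn=np.cos(a),np.sin(a)
    return np.array([x[k]+c*p[0]-sn*p[1],x[k+1]+sn*p[0]+c*p[1],p[2]+z0[n]])
def res(x):
    cm=cams(x)
    r=[(cm[c].proj(wp(x,n,p))[0]-u)/0.5 for c,n,p,u in obs]
    return np.r_[np.ravel(r),x[[0,1,2,6,7,8]]/2,x[[3,4,5,9,10,11]]/4]
x0=np.r_[np.zeros(12),638,-245,0,622,224,0,588,-305,-.15]
def fit(): return least_squares(res,x0,loss="soft_l1")
if __name__=="__main__":
    f=fit();x=f.x
    np.save("ba.npy",x)
    print(x[:12].round(2));print(x[12:].reshape(3,3).round(3))
    r=f.fun[:2*len(obs)].reshape(-1,2)*.5
    for o,q in zip(obs,r): print(o[0],o[1],o[2],q.round(2))
E
python3 ba.py
```

```text
[ 0.02 -0.04  1.65 -0.62 -2.12 -0.04  0.4   0.63  0.89 -1.82 -4.69  2.06]
[[ 6.41392e+02 -2.46233e+02  2.40000e-02]
 [ 6.24375e+02  2.23195e+02 -1.20000e-02]
 [ 5.89776e+02 -3.06993e+02 -1.50000e-01]]
t tray [120. 120.  14.] [-0.89 -0.1 ]
s tray [120. 120.  14.] [-0.3   0.01]
t tray [ 120. -120.   14.] [ 0.01 -0.36]
s tray [ 120. -120.   14.] [ 0.46 -0.12]
t tray [-120. -120.   14.] [0.19 0.2 ]
s tray [-120. -120.   14.] [ 0.54 -0.96]
t tray [-120.  120.   14.] [-0.15  0.15]
s tray [-120.  120.   14.] [-0.2  -0.58]
t con [ 85. 100.  98.] [ 0.03 -0.28]
t con [  85. -100.   98.] [-0.11  0.06]
t con [  85. -100.    0.] [ 0.05 -0.33]
t con [ -85. -100.    0.] [0.28 0.51]
s con [  85. -100.   98.] [-0.01  0.  ]
s con [  45. -100.   98.] [ 1.32 -0.14]
s con [ -85.  -100.    37.4] [ 0.05 -0.66]
s con [ 85. 100.  98.] [-0.25  0.32]
s con [ 85. 100.   0.] [-0.2   0.34]
t pack [ 23.  12. 108.] [-1.78 -0.47]
t pack [ 23. -12. 108.] [0.33 0.69]
t pack [-23. -12. 108.] [0.84 0.56]
t pack [-23.  12. 108.] [-0.07 -0.43]
s pack [ 23.  12. 108.] [-0.79  1.39]
s pack [ 23. -12. 108.] [-0.33 -0.76]
s pack [-23. -12. 108.] [1.52 0.32]
s world [ 158.  -604.6  222. ] [-0.11  0.59]
```

```bash
cat > ov.py <<'E'
from ba import *
def circ(r,z,n=72):
    a=np.linspace(0,2*np.pi,n); return np.c_[r*np.cos(a),r*np.sin(a),0*a+z]
def rect(x,y,z): return np.array([(x,y,z),(x,-y,z),(-x,-y,z),(-x,y,z),(x,y,z)],float)
def packmodel(H=108):
    L=[circ(24,20),circ(24,H-38),rect(23,12,H-38),rect(23,12,H),circ(17.5,2),circ(17.5,20)]
    for sg in(1,-1):
        L.append(np.array([(sg*17,4.5,12),(sg*27,4.5,12),(sg*27,-4.5,12),(sg*17,-4.5,12)],float))
    return L
def draw(cam,lines,x0,y0,w,h,s,fn,img=None):
    im=(cam.d["pixels"] if img is None else img)[y0:y0+h,x0:x0+w]
    im=cv2.resize(im,None,fx=s,fy=s,interpolation=cv2.INTER_CUBIC)
    im=(255*(im/255.)**0.5).astype(np.uint8)
    im0=im.copy()
    for l in lines:
        p=((cam.proj(l)-[x0,y0]+0.5)*s*16).astype(np.int32)
        cv2.polylines(im,[p],False,(0,0,255),1,cv2.LINE_AA,4)
    cv2.imwrite(fn,np.hstack([im0,im]) if w*s<=400 else im)
def place(L,x,y,z,a):
    M=R.from_euler("z",a).as_matrix(); return [l@M.T+[x,y,z] for l in L]
E
python3 - <<'E'
from ov import *
x=np.load("ba.npy");c=cams(x)
L=place(packmodel(),x[18],x[19],4,x[20])
draw(c["t"],L,340,180,50,50,8,"pics/o1.png")
draw(c["s"],L,265,130,40,55,10,"pics/o2.png")
E
```

```text
(no output)
```

View pics/o1.png

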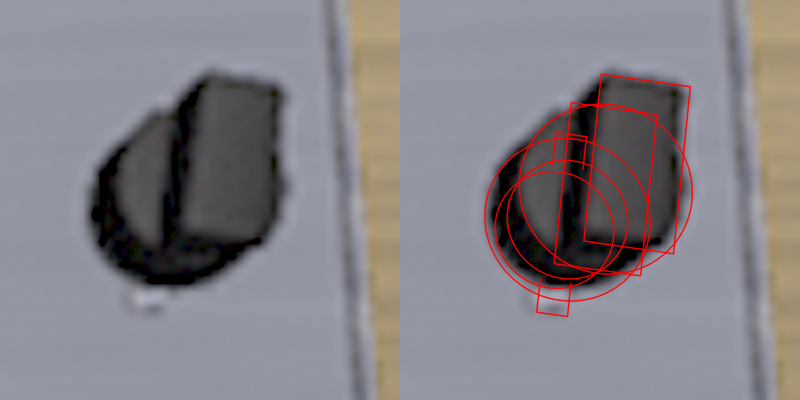

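View pics/o2.png

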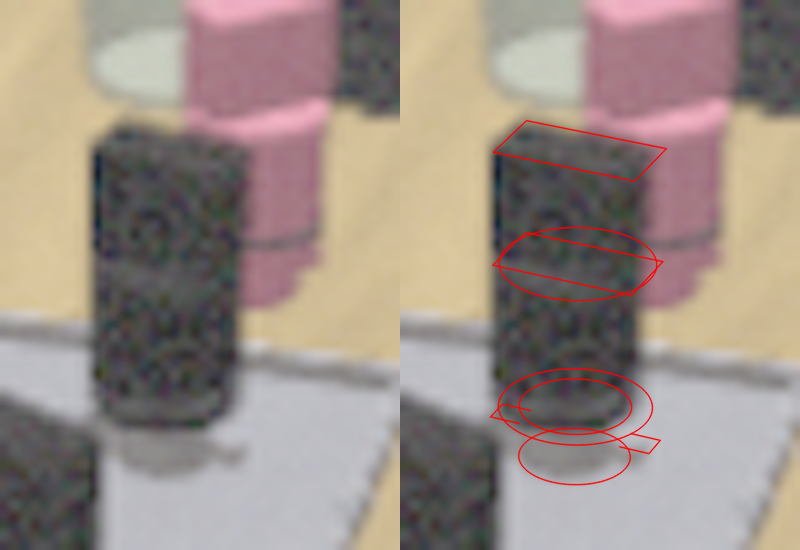

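```bash
sed -i 's/cm\[c\].proj(wp(x,n,p))\[0\]-u)/cm[c].proj(wp(x,n,p))[0]-u+0.5)/' ba.py; sed -i 's/^G=/G=[]#/; s/zip(\[(205+487/zip([] and [(205+487/' ba.py; python3 ba.py
cat > sil.py <<'E'
from ov import *
from scipy.optimize import minimize
def sil(cam,parts,x0,y0,w,h,s=8):
    m=np.zeros((h*s,w*s),np.uint8)
    for P in parts:
        p=((cam.proj(P)-[x0,y0]+0.5)*s)
        hull=cv2.convexHull(p.astype(np.float32))
        cv2.fillPoly(m,[np.round((hull-0.5)*16).astype(np.int32)],255,shift=4)
    return cv2.GaussianBlur(cv2.resize(m,(w,h),interpolation=cv2.INTER_AREA).astype(np.float32)/255,(0,0),.6)
def parts(x,y,a,H=108):
    P=[np.vstack([circ(24,20),circ(24,H-38)]),np.vstack([rect(23,12,H-38),rect(23,12,H)])]
    return place(P,x,y,4,a)
def target(d,x0,y0,w,h,dark,lo):
    g=d["pixels"][y0:y0+h,x0:x0+w].max(axis=2).astype(np.float32)
    return np.clip((lo-g)/(lo-dark),0,1)
wins=dict(t=(345,182,40,40),s=(268,135,34,43))
E
python3 - <<'E'
from sil import *
x=np.load("ba.npy");c=cams(x)
tg={}
for k in"ts":
    w=wins[k];g=c[k].d["pixels"][w[1]:w[1]+w[3],w[0]:w[0]+w[2]].max(axis=2)
    print(k,np.percentile(g,[5,20,50,80,95]))
    tg[k]=g
def tgt(k):
    g=tg[k].astype(np.float32);lo,hi=(15,110) if 0 else (np.percentile(g,10)+15,np.percentile(g,75))
    m=np.clip((hi-g)/(hi-lo),0,1)
    # keep only biggest comp
    n,l,st,_=cv2.connectedComponentsWithStats((m>.4).astype(np.uint8)); b=1+np.argmax(st[1:,4])
    keep=cv2.dilate((l==b).astype(np.uint8),np.ones((3,3)))
    return m*keep
T={k:tgt(k) for k in"ts"}
for k in "ts": cv2.imwrite(f"pics/m_{k}.png",cv2.resize((T[k]*255).astype(np.uint8),None,fx=8,fy=8))
def cost(p,ks): return sum(((sil(c[k],parts(*p),*wins[k])-T[k])**2).sum() for k in ks)
for ks in("t","s","ts"):
    best=min((minimize(cost,[590,-307,a],args=(ks,),method="Nelder-Mead",options=dict(initial_simplex=[[590,-307,a],[596,-307,a],[590,-301,a],[590,-307,a+.2]],xatol=.05,fatol=.01)) for a in(-.3,-.1)),key=lambda r:r.fun)
    print(ks,best.x.round(3),best.fun)
p=best.x
L=place(packmodel(),p[0],p[1],4,p[2])
draw(c["t"],L,340,180,50,50,8,"pics/o3.png")
draw(c["s"],L,265,130,40,55,10,"pics/o4.png")
E
```

```text
[ 0.02 -0.16  1.21 -1.56 -1.54  0.2   0.32  0.86  0.82 -1.26 -3.79  1.23]
[[ 6.41843e+02 -2.46243e+02  2.50000e-02]
 [ 6.24609e+02  2.23077e+02 -1.10000e-02]
 [ 5.88000e+02 -3.05000e+02 -1.50000e-01]]
t tray [120. 120.  14.] [-0.84 -0.09]
s tray [120. 120.  14.] [-0.36  0.11]
t tray [ 120. -120.   14.] [ 0.08 -0.33]
s tray [ 120. -120.   14.] [ 0.4  -0.01]
t tray [-120. -120.   14.] [0.22 0.24]
s tray [-120. -120.   14.] [ 0.46 -0.85]
t tray [-120.  120.   14.] [-0.12  0.18]
s tray [-120.  120.   14.] [-0.28 -0.5 ]
t con [ 85. 100.  98.] [-0.01 -0.29]
t con [  85. -100.   98.] [-0.07  0.07]
t con [  85. -100.    0.] [ 0.09 -0.3 ]
t con [ -85. -100.    0.] [0.32 0.57]
s con [  85. -100.   98.] [-0.03  0.04]
s con [  45. -100.   98.] [ 1.3  -0.11]
s con [ -85.  -100.    37.4] [ 0.02 -0.65]
s con [ 85. 100.  98.] [-0.26  0.32]
s con [ 85. 100.   0.] [-0.19  0.33]
s world [ 158.  -604.6  222. ] [-0.1   0.78]
t [  1.  22. 102. 106. 109.]
s [ 19.  28. 107. 165. 180.]
t [ 5.91049e+02 -3.07577e+02 -2.20000e-01] 7.799347400665283
s [ 5.89821e+02 -3.03435e+02 -1.59000e-01] 91.89965057373047
ts [ 5.90869e+02 -3.07559e+02 -1.98000e-01] 103.04631042480469
```

View pics/o3.png

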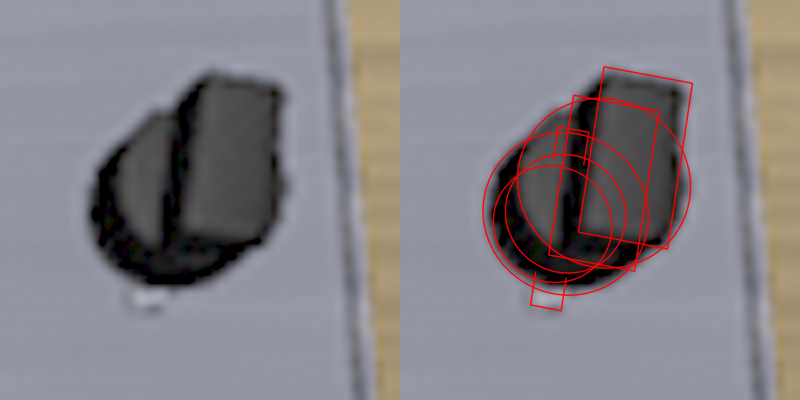

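View pics/o4.png

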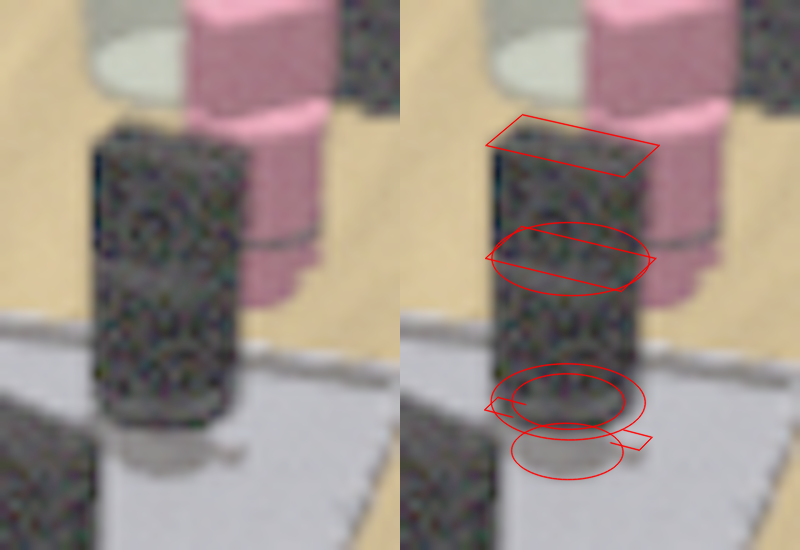

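```bash
python3 - <<'E'
from ov import *
x=np.load("ba.npy");c=cams(x)
crop(c["t"].d["pixels"],100,178,48,48,12,"pics/t_so.png")
crop(c["s"].d["pixels"],180,248,54,50,12,"pics/s_so.png")
E
```

```text
(no output)
```

View pics/t_so.png

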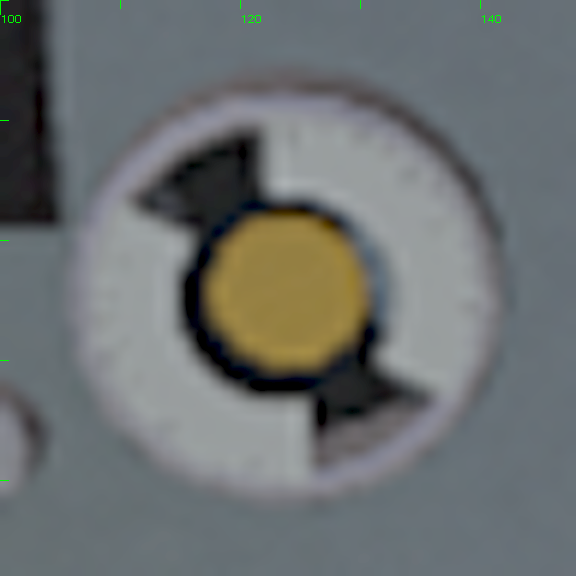

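View pics/s_so.png

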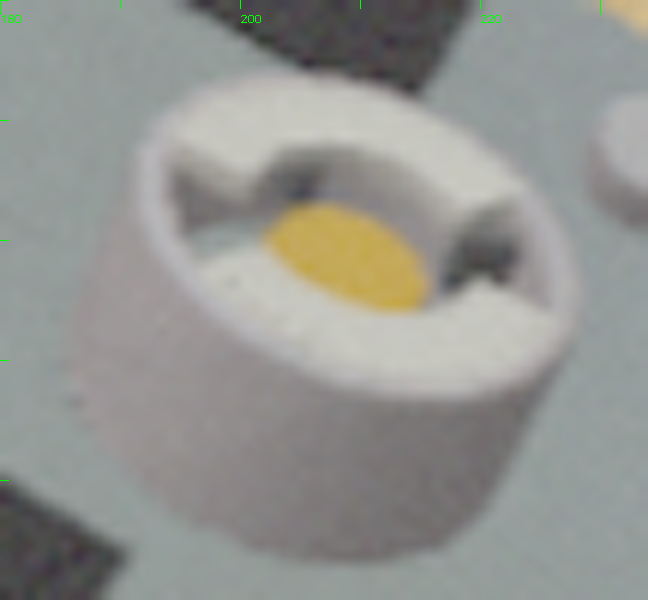

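```bash
cat > sock.py <<'E'
from ov import *
x=np.load("ba.npy");c=cams(x)
def frame(phi,yaw):
    zz=np.array([-np.sin(np.radians(25)),0,np.cos(np.radians(25))])
    B=np.c_[[np.cos(np.radians(25)),0,np.sin(np.radians(25))],[0,1,0],zz]
    return R.from_euler("z",yaw).as_matrix()@B@R.from_euler("z",phi).as_matrix()
cr=lambda k,L:[(a/12+(100 if k=="t" else 180)-.5,b/12+(178 if k=="t" else 248)-.5) for a,b in L]
E_t=cr("t",[(70,290),(498,290),(283,500),(283,88),(128,443),(440,440),(130,148)])
E_s=cr("s",[(135,175),(580,300),(310,72),(440,402),(200,285),(300,375),(540,190),(545,365)])
K_t=cr("t",[(130,200),(262,130),(318,465),(432,395)])
K_s=cr("s",[(170,140),(195,262),(522,190),(562,315)])
h=np.sqrt(32**2-49)
CN=np.array([(h,7,0),(h,-7,0),(-h,7,0),(-h,-7,0)])
def hit(cam,u,P,n):
    v=cam.ray(u); return cam.p+v*((P-cam.p)@n)/(v@n)
def res(p,ks="ts"):
    F=frame(p[3],x[17]);P=p[:3];r=[]
    for k,E in(("t",E_t),("s",E_s)):
        if k in ks: r+=[(np.linalg.norm(hit(c[k],u,P,F[:,2])-P)-38) for u in E]
    if "t" in ks: r+=list(np.ravel((c["t"].proj(P+CN@F.T)-K_t)))
    if "s" in ks: r+=list(np.ravel((c["s"].proj(P+CN[[0,1,2,3]]@F.T)-np.array(K_s)[SP])))
    return np.array(r)
E
python3 - <<'E'
import sock; from sock import *
import itertools
best=None
for SP in itertools.permutations(range(4)):
    sock.SP=list(SP)
    f=least_squares(res,[588,224,95,.6],loss="soft_l1")
    if best is None or f.cost<best[0].cost: best=(f,SP)
f,SP=best; sock.SP=list(SP); print(SP,f.x.round(3),f.cost,f.fun.round(1))
f2=least_squares(res,f.x,kwargs=dict(ks="t"),loss="soft_l1");print("t",f2.x.round(3))
f2=least_squares(res,f.x,kwargs=dict(ks="s"),loss="soft_l1");print("s",f2.x.round(3))
np.save("sock.npy",f.x)
F=frame(f.x[3],x[17]);P=f.x[:3]
# console-frame position
a=x[17];d=P-[x[15],x[16],0];print("in console",(R.from_euler("z",-a).as_matrix()@d).round(1), "slope height check: dist mouth above slope", )
a=np.linspace(0,2*np.pi,73)
L=[circ(38,0),circ(38,-35),circ(19.5,0)]+[np.array([(sg*18,7,0),(sg*h,7,0),(sg*h,-7,0),(sg*18,-7,0)]) for sg in(1,-1)]
L=[l@F.T+P for l in L]
draw(c["t"],L,100,178,48,48,8,"pics/o5.png");draw(c["s"],L,180,248,50,50,8,"pics/o6.png")
E
```

```text
(1, 0, 3, 2) [5.88932e+02 2.23005e+02 1.03354e+02 5.54000e-01] 43.46150293993378 [  0.3   1.2   0.3   0.8   2.6  -0.   -0.4   0.4  -0.8 -11.4  -1.1  -3.8
  -2.1  -7.6   0.4   1.6  -2.2  -4.1   0.3   2.7  -0.6  -1.6   2.1  -1.
  -2.9   0.6   1.1  -0.4  -4.9   2.1  -0.4]
t [586.047 218.565 118.528   0.607]
s [6.23187e+02 1.58251e+02 2.94680e+01 5.49000e-01]
in console [-35.7  -0.5 103.4] slope height check: dist mouth above slope
```

View pics/o5.png

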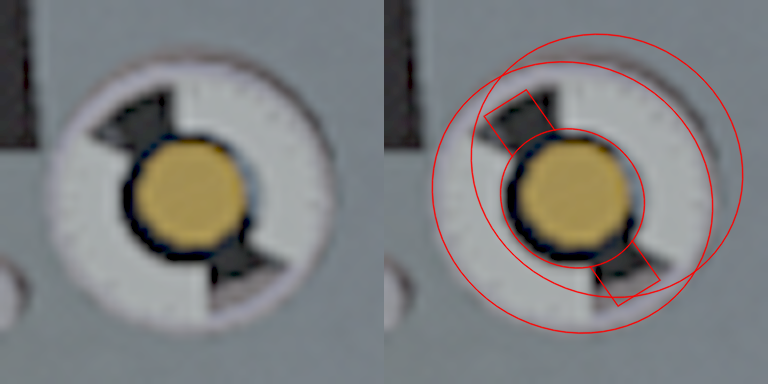

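View pics/o6.png

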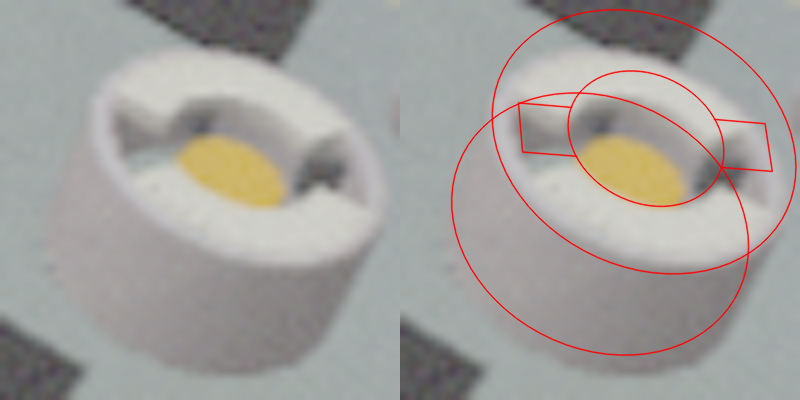

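```bash
python3 - <<'E'
from ov import *
x=np.load("ba.npy");c=cams(x)
pr=[(-85,0),(-85,37.4),(45,98),(85,98),(85,0)]
L=[np.array([(a,y,b) for a,b in pr+pr[:1]],float) for y in(-100,100)]+[np.array([(a,100,b),(a,-100,b)],float) for a,b in pr]
a=x[17];L=place(L,x[15],x[16],0,a)
draw(c["s"],L,125,220,135,130,4,"pics/o7.png")
draw(c["t"],L,75,140,115,100,6,"pics/o8.png")
E
```

```text
(no output)
```

View pics/o7.png

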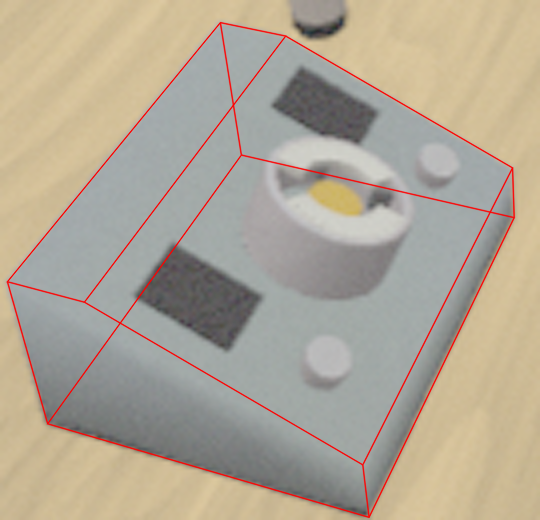

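View pics/o8.png

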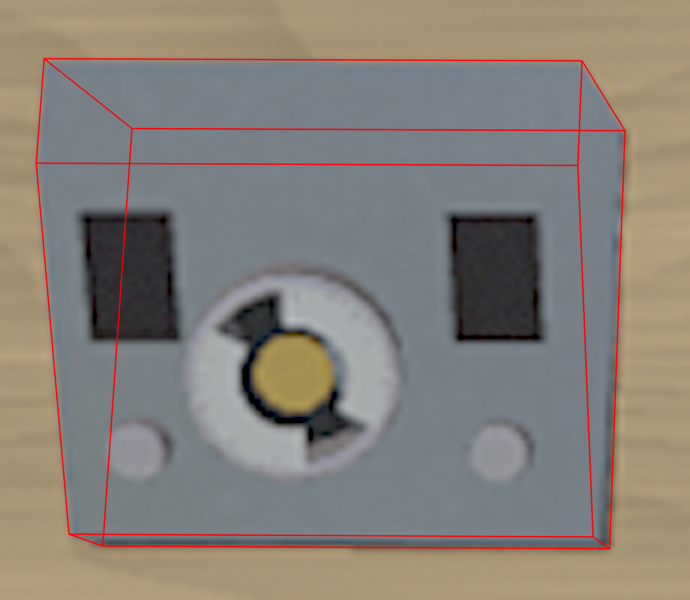

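```bash
cat > s2.py <<'E'
from sock import *
def nrm(a,b): # tilt a toward -x, b toward -y
    v=np.array([-np.tan(a),-np.tan(b),1]);return v/np.linalg.norm(v)
ES=cr("s",[(136,200),(300,377),(400,400),(480,395),(550,350),(580,290),(565,240),(520,180),(450,115),(370,80),(290,72),(220,90),(165,120),(140,155),(160,245),(215,312)])
ET=cr("t",[(70,290),(498,300),(283,500),(128,443),(440,440),(80,230),(100,190),(180,475),(370,485),(480,380),(140,140),(200,102)])
E
python3 - <<'E'
from s2 import *
for E in(ES,ET): print(cv2.fitEllipse(np.array(E,np.float32)))
F=frame(0,x[17])
for P in([588.9,223,103.4],[588,223,99]):
  for k in "st":
    print(k,cv2.fitEllipse(c[k].proj(circ(38,0)@F.T+P).astype(np.float32)))
def rs(p,ks="ts",free=True):
    n=nrm(p[3],p[4]) if free else F[:,2]
    r=[]
    for k,E in(("t",ET),("s",ES)):
        if k in ks: r+=[np.linalg.norm(hit(c[k],u,p[:3],n)-p[:3])-38 for u in E]
    return np.array(r)
for ks in("ts","t","s"):
    f=least_squares(rs,[588,223,99,.43,0],kwargs=dict(ks=ks),loss="soft_l1");print(ks,f.x.round(2),f.cost)
f=least_squares(rs,[588,223,99,.43,0],kwargs=dict(free=False),loss="soft_l1");print(f.x.round(2),f.cost,f.fun.round(1))
E
```

```text
((209.3281707763672, 267.2080993652344), (24.72861099243164, 38.0941276550293), 114.43205261230469)
((123.19212341308594, 202.0100860595703), (34.70885467529297, 35.86759567260742), 85.11202239990234)
s ((209.96534729003906, 265.15380859375), (31.095157623291016, 39.57115936279297), 117.07715606689453)
t ((122.9991226196289, 202.135498046875), (33.121826171875, 35.80331802368164), 122.35230255126953)
s ((210.5869598388672, 266.9349365234375), (31.110607147216797, 39.45262908935547), 117.3864974975586)
t ((123.54143524169922, 202.9053497314453), (32.98305130004883, 35.65086364746094), 122.17572784423828)
ts [5.9007e+02 2.2384e+02 9.8260e+01 3.9000e-01 2.4000e-01] 8.516699883280145
t [5.9133e+02 2.2512e+02 9.3820e+01 1.5000e-01 1.8000e-01] 0.4506266010680253
s [6.0065e+02 2.0506e+02 7.8250e+01 3.9000e-01 2.0000e-01] 4.316040808516437
[5.9038e+02 2.2591e+02 9.3900e+01 4.3000e-01 0.0000e+00] 55.828452305778896 [  0.5   1.6   0.3   2.7   0.3   0.   -0.5   1.5   0.    0.6  -0.1   0.7
  -0.9 -12.1 -11.6  -8.   -3.8  -0.2  -1.   -2.9  -2.1  -1.5  -0.9  -0.6
   0.8   0.8  -5.2 -10.4]
```

```bash
python3 - <<'E'
from s2 import *
for nm,P,n in(("a",[590.07,223.84,98.26],nrm(.39,.24)),("b",[589.5,223.5,98.5],frame(0,x[17])[:,2])):
    u=np.cross(n,[0,0,1.]);u/=np.linalg.norm(u);F=np.c_[u,np.cross(n,u),n]
    L=[circ(38,0),circ(38,-35),circ(19.5,0)]
    L=[l@F.T+P for l in L]
    draw(c["t"],L,100,175,48,52,8,f"pics/o5{nm}.png");draw(c["s"],L,180,244,50,56,8,f"pics/o6{nm}.png")
def st(n):
  A=cv2.imread(f"pics/o5{n}.png");B=cv2.imread(f"pics/o6{n}.png");w=max(A.shape[1],B.shape[1])
  cv2.imwrite(f"pics/o56{n}.png",np.vstack([cv2.copyMakeBorder(q,0,0,0,w-q.shape[1],0) for q in(A,B)])[:,:800])
st("a");st("b")
E
python3 -c "
import cv2
for n in 'ab': print(cv2.imread(f'pics/o56{n}.png').shape)"
```

```text
(864, 800, 3)
(864, 800, 3)
```

View pics/o6a.png

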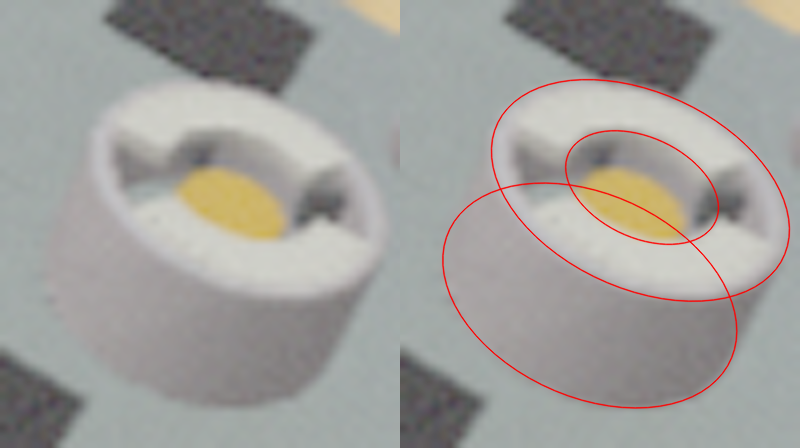

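View pics/o6b.png

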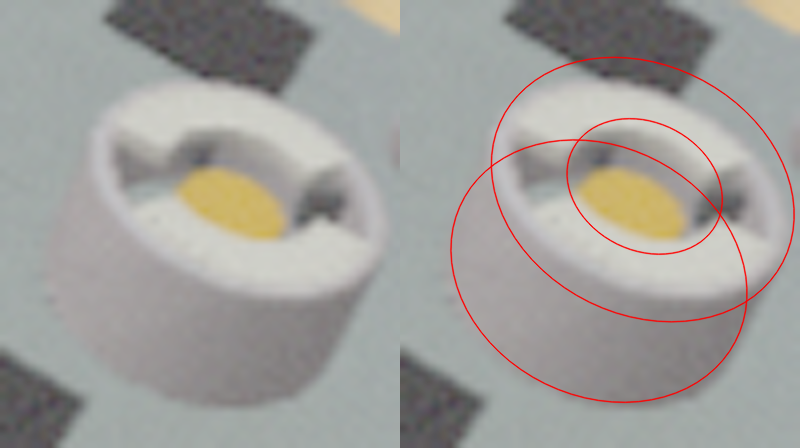

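View pics/o5a.png

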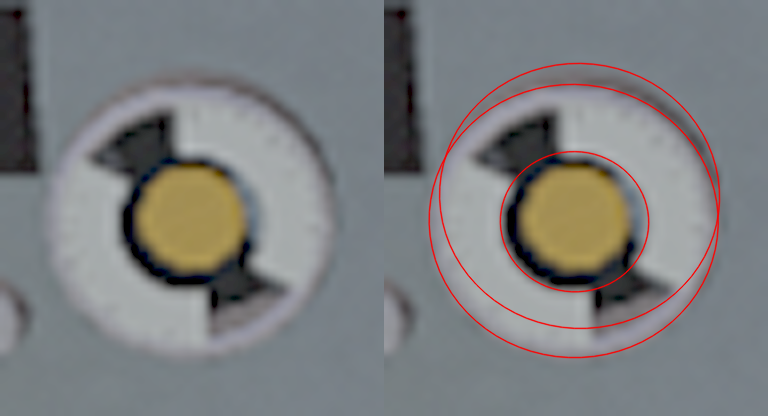

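View pics/o5b.png

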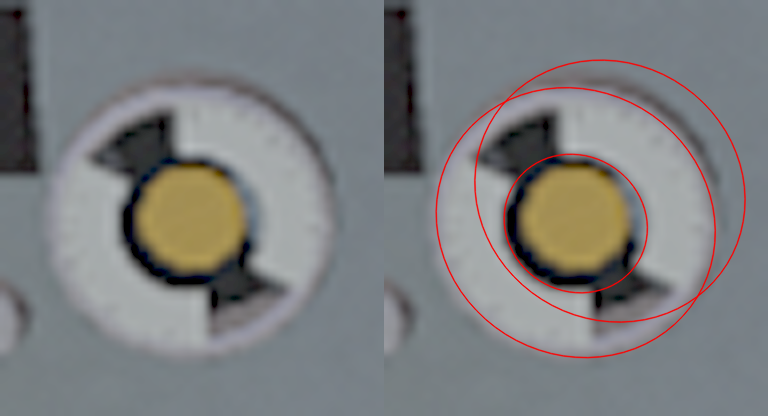

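```bash
python3 - <<'E'
from s2 import *
def F5(p):
    n=nrm(p[3],p[4]); xx=np.array([1,0,0])-n*n[0]; xx/=np.linalg.norm(xx); return np.c_[xx,np.cross(n,xx),n]
HT=cr("t",[(182,300),(255,400),(275,400),(210,230),(300,195)])
def rs(p):
    F=F5(p);r=[]
    for k,E in(("t",ET),("s",ES)): r+=[np.linalg.norm(hit(c[k],u,p[:3],F[:,2])-p[:3])-38 for u in E]
    return np.array(r)
f=least_squares(rs,[588,223,99,.43,0],loss="soft_l1");p=f.x
print(p.round(3),f.fun.round(1)); n=nrm(p[3],p[4]); print("tilt",np.degrees(np.arccos(n[2])),"lean az",np.degrees(np.arctan2(n[1],n[0])))
F=F5(p)
for k,pts in(("t",[(130,200),(262,130),(262,200),(195,232),(318,465),(432,395),(385,365),(316,400)]),("s",[(172,140),(190,262),(250,195),(255,265),(440,195),(522,190),(562,315),(480,280)])):
    for a,u in zip(pts,cr(k,pts)):
        q=(hit(c[k],u,p[:3],n)-p[:3])@F; print(k,a,q[:2].round(1),"r",np.hypot(*q[:2]).round(1),"ang",np.degrees(np.arctan2(q[1],q[0])).round(1))
# plunger 8mm below
for k,u in(("t",(287,288)),("s",(348,257))):
    u=cr(k,[u])[0]; q=(hit(c[k],u,p[:3]-8*n,n)-p[:3])@F; print("plunger",k,q.round(1))
np.save("p5.npy",p)
E
```

```text
[5.90071e+02 2.23837e+02 9.82550e+01 3.93000e-01 2.43000e-01] [-0.5 -0.5  0.1  0.9  0.3 -0.4 -0.5  0.2  0.3 -0.3  0.1  0.6  0.5  1.4
 -0.1 -0.9 -2.2 -0.5 -0.9 -1.5  1.   1.2 -0.3 -2.2 -1.2 -0.1 -0.7 -0.7]
tilt 25.778510865599088 lean az -149.1340823465715
t (130, 200) [16.7 27.5] r 32.2 ang 58.8
t (262, 130) [30.5  5.1] r 30.9 ang 9.4
t (262, 200) [17.6  4.7] r 18.2 ang 14.8
t (195, 232) [11.2 16.1] r 19.7 ang 55.1
t (318, 465) [-31.3  -6.7] r 32.0 ang -167.9
t (432, 395) [-17.5 -26.4] r 31.7 ang -123.5
t (385, 365) [-12.2 -17.9] r 21.6 ang -124.2
t (316, 400) [-19.1  -5.9] r 20.0 ang -162.7
s (172, 140) [33.5  5.6] r 34.0 ang 9.6
s (190, 262) [17.5 29.1] r 34.0 ang 59.0
s (250, 195) [17.8  7.2] r 19.2 ang 22.1
s (255, 265) [ 9.5 21.5] r 23.5 ang 66.2
s (440, 195) [ -5.7 -18.6] r 19.5 ang -107.0
s (522, 190) [-15.7 -31.4] r 35.1 ang -116.6
s (562, 315) [-33.9  -8.3] r 34.9 ang -166.3
s (480, 280) [-19.8  -4.9] r 20.4 ang -166.0
plunger t [-0.1  0.1 -8. ]
plunger s [ 0.8 -2.6 -8. ]
```

```bash
cat > s3.py <<'E'
from s2 import *
KT=cr("t",[(130,200),(262,130),(318,465),(432,395)]); KS=cr("s",[(190,262),(172,140),(562,315),(522,190)])
hw=np.radians(24)
CK=32*np.array([(np.cos(a),np.sin(a),0) for a in(hw,-hw,np.pi+hw,np.pi-hw)][:4])
CK=CK[[0,1,3,2]]
def FR(psi,phi=0,tilt=25): return (R.from_euler("z",psi)*R.from_euler("y",-np.radians(tilt))*R.from_euler("z",phi)).as_matrix()
def rs3(p):
    F=FR(p[3],p[4] if len(p)>4 else 0);P=p[:3];r=[]
    for k,E in(("t",ET),("s",ES)): r+=[np.linalg.norm(hit(c[k],u,P,F[:,2])-P)-38 for u in E]
    for k,K in(("t",KT),("s",KS)):
        for u,q in zip(K,CK): r+=list(((hit(c[k],u,P,F[:,2])-P)@F-q)[:2])
    return np.array(r)
E
python3 - <<'E'
from s3 import *
for n in(4,5):
    f=least_squares(rs3,[590,224,98,.5,0][:n],loss="soft_l1");print(f.x.round(3),f.cost);print(f.fun.round(1)[-16:])
np.save("s3.npy",f.x)
p=f.x;F=FR(p[3],p[4]);print(F.round(3))
L=[circ(38,0),circ(38,-35),circ(19.5,0),CK[[0,1]],CK[[2,3]]];L=[l@F.T+p[:3] for l in L]
draw(c["t"],L,100,175,48,52,8,"pics/o9.png")
E
```

```text
[5.89937e+02 2.23795e+02 9.85090e+01 5.51000e-01] 18.524479517996276
[ 0.   0.4 -1.2  0.1 -0.3 -1.1  0.   0.9  1.6  1.1  1.6 -1.4 -2.9  0.1
 -1.  -3.4]
[5.89968e+02 2.23780e+02 9.84530e+01 5.29000e-01 2.80000e-02] 18.066419940101376
[ 0.1  0.2 -1.3 -0.2 -0.2 -0.8 -0.1  1.2  1.6  0.7  1.5 -1.6 -2.9  0.2
 -1.1 -3. ]
[[ 0.768 -0.527 -0.365]
 [ 0.482  0.85  -0.213]
 [ 0.422 -0.012  0.906]]
```

View pics/o9.png

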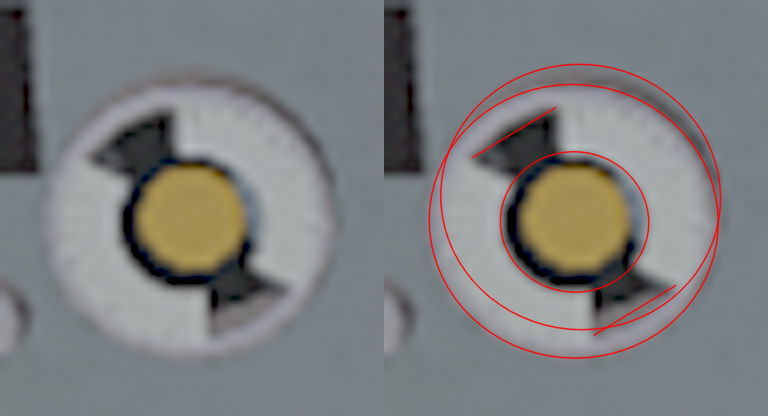

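```bash
python3 - <<'E'
from s3 import *
from workcell import ctrl
o=ctrl.get_obs();M=R.from_rotvec(o["orientation"]).as_matrix();print(M.round(3),o["ee_pos"])
a=-.19
for h in(0,np.pi):
    y=np.array([-np.sin(a+h),np.cos(a+h),0]);z=np.array([0,0,-1.]);T=np.c_[np.cross(y,z),y,z]
    print("pick",h,R.from_matrix(T@M.T).as_rotvec().round(3))
F=FR(p[3],0) if 0 else FR(.551)
for h in(0,np.pi):
    y=-F[:,1]*(1 if h==0 else -1);z=-F[:,2];T=np.c_[np.cross(y,z),y,z]
    print(T.round(3))
E
```

```text
[[ 0.967  0.253 -0.   ]
 [ 0.253 -0.967  0.001]
 [ 0.    -0.001 -1.   ]] [ 158.03503578 -604.17885997  221.962453  ]
pick 0 [ 0.000e+00 -2.000e-03  2.696e+00]
pick 3.141592653589793 [-0.001 -0.    -0.446]
[[ 0.772  0.524  0.36 ]
 [ 0.474 -0.852  0.221]
 [ 0.423 -0.    -0.906]]
[[-0.772 -0.524  0.36 ]
 [-0.474  0.852  0.221]
 [-0.423  0.    -0.906]]
```

```bash
python3 -m pendant '[{"dp":[0.05,0.034,0],"turn":[0,0,0.145],"claw":0.0878},{"dp":[0.09,0.062,0],"turn":[0,0,0.29],"claw":0.0878},{"dp":[0.13,0.09,0],"turn":[0,0,0.435],"claw":0.0878},{"dp":[0.17,0.117,0],"turn":[0,0,0.58],"claw":0.0878},{"dp":[0.21,0.144,0],"turn":[0,0,0.725],"claw":0.0878},{"dp":[0.24,0.165,0],"turn":[0,0,0.87],"claw":0.0878},{"dp":[0.27,0.186,0],"turn":[0,0,1.015],"claw":0.0878},{"dp":[0.3,0.206,0],"turn":[0,0,1.16],"claw":0.0878}]'
python3 -c "
from workcell import ctrl
print(ctrl.get_obs()['qpos'])"
```

```text
t: 0.9
ee_pos: [459.3, -397.1, 222.3]
orientation: [-2.379, -2.05, 0.0]
ft_force: [0.0, -0.2, -0.2]
width: 87.3
[-7.32549217e-01  3.97851380e-01  1.67049203e+00  3.12265149e-06
  1.07399433e+00 -5.84133715e-01]
```

```bash
python3 -m pendant '[{"dp":[0.02,0.014,0],"turn":[0,0,0.145],"claw":0.0878},{"dp":[0.04,0.028,0],"turn":[0,0,0.29],"claw":0.0878},{"dp":[0.06,0.042,0],"turn":[0,0,0.435],"claw":0.0878},{"dp":[0.08,0.056,0],"turn":[0,0,0.58],"claw":0.0878},{"dp":[0.1,0.07,0],"turn":[0,0,0.725],"claw":0.08},{"dp":[0.12,0.084,0],"turn":[0,0,0.87],"claw":0.08},{"dp":[0.132,0.092,0],"turn":[0,0,1.015],"claw":0.08},{"dp":[0.132,0.092,0],"turn":[0,0,1.16],"claw":0.08}]' && python3 -m pendant '[{"dp":[0,0,-0.01],"turn":[0,0,0.145],"claw":0.08},{"dp":[0,0,-0.025],"turn":[0,0,0.29],"claw":0.07},{"dp":[0,0,-0.04],"turn":[0,0,0.376],"claw":0.07},{"dp":[0,0,-0.04],"turn":[0,0,0.376],"claw":0.07}]'
python3 - <<'E'
from workcell import ctrl,imaging
from ov import *
o=ctrl.get_obs();print(o["qpos"],o["ee_pos"],o["orientation"])
for n in("side","top"):
    d=imaging.get_image(n);pickle.dump(d,open(f"{n}1.pkl","wb"))
s=load("side1");crop(s.d["pixels"],250,60,80,110,5,"pics/s1.png")
crop(load("top1").d["pixels"],320,140,80,110,5,"pics/t1.png")
E
```

```text
t: 1.7
ee_pos: [591.5, -305.2, 222.1]
orientation: [-0.865, -3.02, -0.001]
ft_force: [-0.4, -0.6, 0.4]
width: 80.2
t: 2.1
ee_pos: [588.6, -305.8, 180.1]
orientation: [-0.296, -3.123, -0.003]
ft_force: [0.8, 0.0, 0.4]
width: 70.1
[-4.97024155e-01  5.27190377e-01  1.56655877e+00 -2.86365517e-05
  1.05259116e+00 -1.87872507e+00] [ 588.64010082 -305.77548176  180.08336272] [-2.96152361e-01 -3.12320368e+00 -2.88119958e-03]
```

View pics/s1.png

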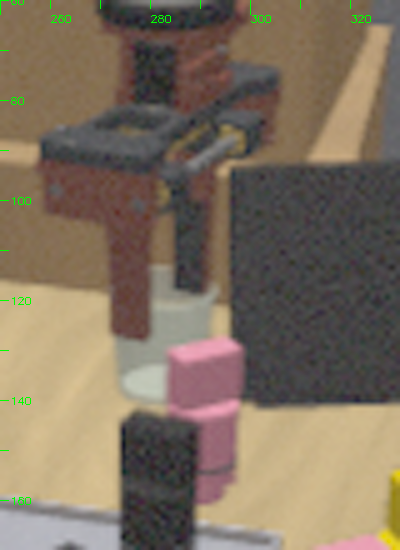

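View pics/t1.png

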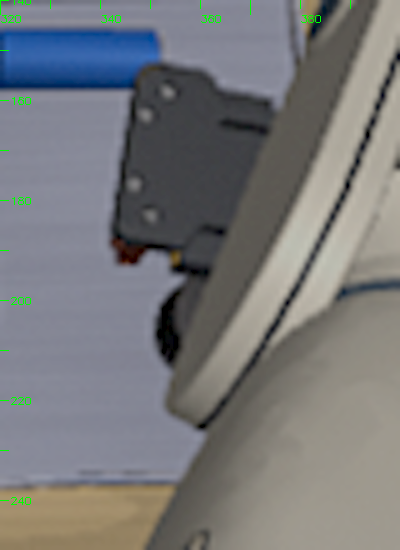

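```bash
python3 - <<'E'
from s3 import *
P=np.array([588.64,-305.78,180.1]);M=R.from_rotvec([-.29615,-3.1232,-.0029]).as_matrix()
y=M[:,1];xx=M[:,0];print(y.round(3))
for sg in(1,-1):
    Q=P+sg*41.75*y
    print("ba",c["s"].proj([Q,Q-10*xx,Q+10*xx]).round(1).tolist(),"raw",s.proj(Q).round(1), c["s"].proj(P).round(1))
E
```

```text
[0.188 0.982 0.001]
ba [[276.2, 128.2], [273.0, 127.6], [279.4, 128.9]] raw [[275.  127.2]] [[282.7 123.1]]
ba [[288.8, 118.1], [285.8, 117.6], [291.9, 118.7]] raw [[287.7 117.1]] [[282.7 123.1]]
```

```bash
python3 - <<'E'
import re
t=open("ba.py").read()
t=t.replace('def cams(x)','''_P=np.array([588.64,-305.78,180.1]);_y=np.array([.188,.982,.001])
for _ in range(2):
    obs.append(("s","world",_P+41.75*_y,(276.2,127.6)));obs.append(("s","world",_P-41.75*_y,(287.8,118.4)))
def cams(x)''')
open("ba.py","w").write(t)
E
python3 ba.py
cat > pk.py <<'E'
from sil import *
x=np.load("ba.npy");c=cams(x)
tg={k:c[k].d["pixels"][w[1]:w[1]+w[3],w[0]:w[0]+w[2]].max(axis=2) for k,w in wins.items()}
def tgt(k):
    g=tg[k].astype(np.float32);lo,hi=(np.percentile(g,10)+15,np.percentile(g,75))
    if k=="s": lo,hi=35,125
    m=np.clip((hi-g)/(hi-lo),0,1)
    n,l,st,_=cv2.connectedComponentsWithStats((m>.4).astype(np.uint8)); b=1+np.argmax(st[1:,4])
    return m*cv2.dilate((l==b).astype(np.uint8),np.ones((3,3)))
T={k:tgt(k) for k in"ts"}
def cost(p,ks): return sum(((sil(c[k],parts(*p),*wins[k])-T[k])**2).sum() for k in ks)
for ks in("t","s","ts"):
    best=min((minimize(cost,[590,-307,a],args=(ks,),method="Nelder-Mead",options=dict(initial_simplex=[[590,-307,a],[596,-307,a],[590,-301,a],[590,-307,a+.2]],xatol=.05,fatol=.01)) for a in(-.3,-.1)),key=lambda r:r.fun)
    print(ks,best.x.round(3),best.fun)
E
python3 pk.py; python3 - <<'E'
from s3 import *
f=least_squares(rs3,[590,224,98,.5],loss="soft_l1");print(f.x.round(3),f.cost)
E
```

```text
[-0.4   0.04  1.07 -0.73  0.27  0.27 -0.21  0.8   0.48 -0.76 -2.35  0.4 ]
[[ 6.39243e+02 -2.44879e+02  2.50000e-02]
 [ 6.22147e+02  2.24036e+02 -1.10000e-02]
 [ 5.88000e+02 -3.05000e+02 -1.50000e-01]]
t tray [120. 120.  14.] [-0.93 -0.1 ]
s tray [120. 120.  14.] [-0.45  0.01]
t tray [ 120. -120.   14.] [ 0.08 -0.4 ]
s tray [ 120. -120.   14.] [ 0.29 -0.2 ]
t tray [-120. -120.   14.] [0.21 0.29]
s tray [-120. -120.   14.] [ 0.47 -0.98]
t tray [-120.  120.   14.] [-0.19  0.27]
s tray [-120.  120.   14.] [-0.2  -0.53]
t con [ 85. 100.  98.] [-0.02 -0.27]
t con [  85. -100.   98.] [-0.06  0.09]
t con [  85. -100.    0.] [ 0.14 -0.35]
t con [ -85. -100.    0.] [0.38 0.57]
s con [  85. -100.   98.] [-0.04 -0.05]
s con [  45. -100.   98.] [ 1.33 -0.18]
s con [ -85.  -100.    37.4] [ 0.14 -0.64]
s con [ 85. 100.  98.] [-0.32  0.42]
s con [ 85. 100.   0.] [-0.28  0.46]
s world [ 158.  -604.6  222. ] [-0.79  0.45]
s world [ 596.489   -264.7815   180.14175] [-0.2   0.68]
s world [ 580.791   -346.7785   180.05825] [ 0.83 -0.23]
s world [ 596.489   -264.7815   180.14175] [-0.2   0.68]
s world [ 580.791   -346.7785   180.05825] [ 0.83 -0.23]
t [ 5.88612e+02 -3.06442e+02 -1.91000e-01] 7.600529193878174
s [ 5.87546e+02 -3.01921e+02  6.30000e-02] 67.37538146972656
ts [ 5.88491e+02 -3.06154e+02 -2.05000e-01] 81.12183380126953
[5.87641e+02 2.24752e+02 9.85680e+01 5.53000e-01] 18.655145109645865
```

```bash
python3 -m pendant '[{"dp":[0,0,-0.03],"turn":[0,0,0],"claw":0.07},{"dp":[0,0,-0.06],"turn":[0,0,0],"claw":0.07},{"dp":[0,0,-0.08],"turn":[0,0,0],"claw":0.07},{"dp":[0,0,-0.095],"turn":[0,0,0],"claw":0.07},{"dp":[0,0,-0.1],"turn":[0,0,0],"claw":0.07},{"dp":[0,0,-0.1],"turn":[0,0,0],"claw":0.07},{"dp":[0,0,-0.1],"turn":[0,0,0],"claw":0.07}]'
python3 - <<'E'
from workcell import ctrl,imaging
from ov import *
o=ctrl.get_obs();print(o["qpos"],o["ee_pos"],o["orientation"],o["ft_force"])
d=imaging.get_image("side");pickle.dump(d,open("side2.pkl","wb"))
crop(d["pixels"],255,90,60,95,6,"pics/s2.png")
E
```

```text
t: 2.9
ee_pos: [591.0, -307.1, 83.8]
orientation: [0.298, 3.126, -0.001]
ft_force: [0.5, -0.3, -0.5]
width: 69.7
[-4.97069834e-01  6.48141208e-01  1.61076479e+00  8.27922603e-06
  8.80839578e-01 -1.87769861e+00] [ 590.95548868 -307.05504149   83.8498786 ] [ 2.98111176e-01  3.12570627e+00 -1.12530784e-03] [ 0.46522384 -0.28451006 -0.53613394]
```

View pics/s2.png

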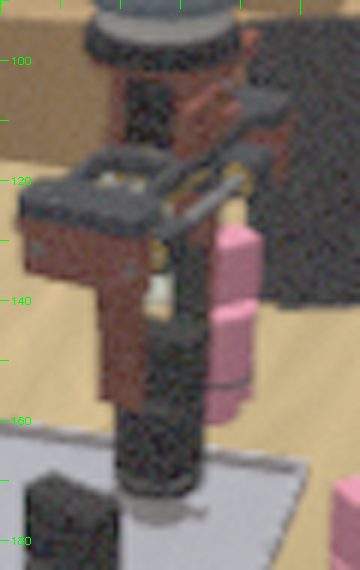

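```bash
python3 - <<'E'
from workcell import ctrl,imaging
from sil import *
x=np.load("ba.npy");c=cams(x)
o=ctrl.get_obs();P=o["ee_pos"];M=R.from_rotvec(o["orientation"]).as_matrix()
print(P,o["width"],o["qvel"].round(4))
Q=P+(35+6.75)*M[:,1]
print(M[:,1],c["s"].proj(Q),s.proj(Q))
d=imaging.get_image("top");o=ctrl.get_obs();print(o["t"],o["ee_pos"])
E
```

```text
[ 590.98598481 -307.09920832   84.01382212] 69.79587864254279 [-0.0006 -0.0037  0.0023 -0.0002 -0.002  -0.0017]
[ 1.88955829e-01  9.81985369e-01 -6.55067239e-04] [[274.57696015 157.71593169]] [[274.05793967 157.15808539]]
3.0 [ 590.95161571 -307.08700677   84.01659714]
```

```bash
python3 - <<'E'
from sil import *
x=np.load("ba.npy");c=cams(x)
for p in((588.4,-306),(591,-307.1),(586,-306)):
    print(p,c["s"].proj([[*p,40]]).round(2))
g=pickle.load(open("side2.pkl","rb"))["pixels"]
for r in(162,165,167,170): print(r,g[r,268:296].max(axis=1))
g=pickle.load(open("side0.pkl","rb"))["pixels"]
print(g[167,268:296].max(axis=1),g[162,268:296].max(axis=1))
E
```

```text
(588.4, -306) [[281.3  164.97]]
(591, -307.1) [[280.58 164.69]]
(586, -306) [[282.05 165.08]]
162 [102 107 113 121 129 118  48  29  23  21  21  26  17  17  19  27  19  20
  18  24  38 119 171 168 170 171 171 173]
165 [147 148 149 146 144 123  43  23  18  14  25  21  23  12  21  21  20  21
  27  11  30  73 106  99 107 121 129 145]
167 [153 153 156 154 154 125  25  19  25  24  23  23  20  16  30  22  19  19
  28  26  49  97 119 119 102  91  87  75]
170 [ 92 126 153 155 154 133  79  34  36  42  43  38  28  23  28  36  42  44
  36  32  78 129 155 157 156 157 154 156]
[153 153 153 155 153 128  24  24  27  26  24  18  23  14  31  16  20  21
  20  26  51  91 120 118 100  90  88  77] [103 107 114 117 125 113  46  22  18  25  21  23  16  20  12  19  13  16
  18  20  35 122 172 167 169 172 173 171]
```

```bash
python3 -m pendant '[{"dp":[-0.001,0,-0.005],"turn":[0,0,0],"claw":0.05},{"dp":[-0.001,0,-0.005],"turn":[0,0,0],"claw":0.03},{"dp":[-0.001,0,-0.005],"turn":[0,0,0],"claw":0.015},{"dp":[-0.001,0,-0.005],"turn":[0,0,0],"claw":0.015},{"dp":[-0.001,0,-0.005],"turn":[0,0,0],"claw":0.015},{"dp":[-0.001,0,-0.005],"turn":[0,0,0],"claw":0.015}]'
```

```text
t: 3.6
ee_pos: [589.2, -306.6, 77.7]
orientation: [0.298, 3.127, 0.0]
ft_force: [-0.4, -0.2, 0.7]
width: 25.8
```

```bash
python3 -m pendant '[{"dp":[0,0,0],"turn":[0,0,0],"claw":0.015},{"dp":[0,0,0],"turn":[0,0,0],"claw":0.015},{"dp":[0,0,0],"turn":[0,0,0],"claw":0.015}]'; python3 -m pendant '[{"dp":[0,0,0.02],"turn":[0,0,0],"claw":0.015},{"dp":[0,0,0.05],"turn":[0,0,0],"claw":0.015},{"dp":[0,0,0.09],"turn":[0,0,0],"claw":0.015},{"dp":[0,0,0.12],"turn":[0,0,0],"claw":0.015},{"dp":[0,0,0.13],"turn":[0,0,0],"claw":0.015},{"dp":[0,0,0.13],"turn":[0,0,0],"claw":0.015},{"dp":[0,0,0.13],"turn":[0,0,0],"claw":0.015}]'
python3 - <<'E'
from workcell import ctrl,imaging
from ov import *
o=ctrl.get_obs();print(o["qpos"],o["ee_pos"],o["orientation"],o["ft_force"],o["width"])
d=imaging.get_image("side");pickle.dump(d,open("side3.pkl","wb"))
crop(d["pixels"],235,50,110,140,4,"pics/s3.png")
E
```

```text
t: 3.9
ee_pos: [589.1, -306.6, 77.6]
orientation: [-0.298, -3.127, -0.0]
ft_force: [-0.0, -0.4, -0.6]
width: 23.9
t: 4.6
ee_pos: [588.2, -306.1, 205.9]
orientation: [-0.297, -3.125, -0.002]
ft_force: [0.2, 0.1, -1.7]
width: 23.6
[-4.97822790e-01  4.97512319e-01  1.55075627e+00 -6.08388914e-06
  1.09578974e+00 -1.87882411e+00] [ 588.23177503 -306.14953641  205.93256839] [-2.97462515e-01 -3.12519733e+00 -1.50977164e-03] [ 0.23516276  0.052014   -1.68232863] 23.63404820342779
```

View pics/s3.png

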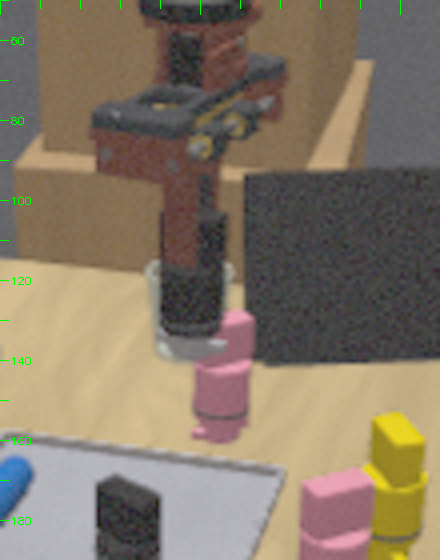

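```bash
cat > tgt.py <<'E'
from s3 import *
SP=np.array([587.64,224.75,98.57]);PSI=.553
def toolR(alpha=0,psi=PSI): # alpha: extra rotation about socket z
    F=FR(psi)@R.from_euler("z",alpha).as_matrix(); y=F[:,1];z=-F[:,2];return np.c_[np.cross(y,z),y,z]
def tcp(h,L=73.6): return SP+FR(PSI)[:,2]*(L+h)
E
python3 - <<'E'
from tgt import *
a=.1897+0;y=np.array([np.sin(.19),np.cos(.19),0]);z=np.array([0,0,-1.]);M=np.c_[np.cross(y,z),y,z]
print(R.from_matrix(toolR()@M.T).as_rotvec().round(4), tcp(30), FR(PSI)[:,2])
E
```

```text
[ 0.0806 -0.4391  0.731 ] [550.38252679 201.75317764 192.46348674] [-0.35962812 -0.22197705  0.90630779]
```

```bash
python3 -m pendant '[{"dp":[0,0.03,0.01],"turn":[0,0,0],"claw":0.015},{"dp":[-0.004,0.07,0.02],"turn":[0.008,-0.044,0.073],"claw":0.015},{"dp":[-0.008,0.11,0.025],"turn":[0.016,-0.088,0.146],"claw":0.015},{"dp":[-0.012,0.15,0.025],"turn":[0.024,-0.132,0.219],"claw":0.015},{"dp":[-0.016,0.195,0.025],"turn":[0.032,-0.176,0.292],"claw":0.015},{"dp":[-0.02,0.24,0.025],"turn":[0.04,-0.22,0.366],"claw":0.015},{"dp":[-0.024,0.285,0.025],"turn":[0.048,-0.263,0.439],"claw":0.015},{"dp":[-0.028,0.33,0.025],"turn":[0.056,-0.307,0.512],"claw":0.015}]'
python3 - <<'E'
from workcell import ctrl
from tgt import *
o=ctrl.get_obs();print(o["qpos"],o["width"])
M0=R.from_rotvec(np.array([0.0806,-.4391,.731])*.7)
a=np.array([0.0806,-.4391,.731])*.7;b=np.array([.056,-.307,.512])
print((R.from_rotvec([0.0806,-.4391,.731])*R.from_rotvec(b).inv()).as_rotvec())
E
```

```text
t: 5.45
ee_pos: [559.5, 25.0, 230.8]
orientation: [-0.465, 2.805, 0.122]
ft_force: [-0.4, -0.5, -3.6]
width: 23.9
[-0.0571548   0.21112029  1.9577966   0.22399092  0.71384551 -2.10735723] 23.946950977762874
[ 0.02474978 -0.13190244  0.21910212]
```

```bash
python3 -m pendant '[{"dp":[-0.003,0.04,0],"turn":[0.006,-0.033,0.055],"claw":0.015},{"dp":[-0.006,0.08,0],"turn":[0.012,-0.066,0.11],"claw":0.015},{"dp":[-0.009,0.12,-0.005],"turn":[0.018,-0.099,0.165],"claw":0.015},{"dp":[-0.012,0.155,-0.015],"turn":[0.0247,-0.1319,0.2191],"claw":0.015},{"dp":[-0.0144,0.174,-0.025],"turn":[0.0247,-0.1319,0.2191],"claw":0.015},{"dp":[-0.0144,0.1761,-0.0312],"turn":[0.0247,-0.1319,0.2191],"claw":0.015},{"dp":[-0.0144,0.1761,-0.0312],"turn":[0.0247,-0.1319,0.2191],"claw":0.015},{"dp":[-0.0144,0.1761,-0.0312],"turn":[0.0247,-0.1319,0.2191],"claw":0.015}]'
python3 - <<'E'
from workcell import ctrl,imaging
from tgt import *
o=ctrl.get_obs();print(o["qpos"],o["ee_pos"],o["width"],o["orientation"]);print(R.from_matrix(toolR()).as_rotvec())
for n in("side","top"):
    d=imaging.get_image(n);pickle.dump(d,open(f"{n}4.pkl","wb"));
    crop(d["pixels"],*((150,180,110,120) if n=="side" else (70,130,120,110)),5,f"pics/{n}4.png")
pickle.dump(o,open("o4.pkl","wb"))
E
```

```text
t: 6.25
ee_pos: [546.6, 198.7, 200.7]
orientation: [-0.742, 2.615, 0.164]
ft_force: [0.5, 0.5, -1.7]
width: 23.6
[ 0.26431375  0.24977361  2.03613199  0.27816978  0.45202038 -2.08503417] [546.58117858 198.73269009 200.73140798] 23.570933359583538 [-0.74174174  2.61548239  0.16405447]
[-0.74174588  2.61390999  0.1644411 ]
```

View pics/side4.png

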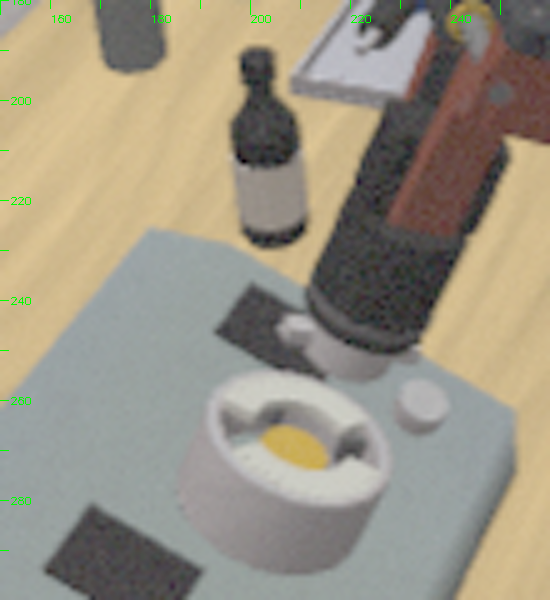

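View pics/top4.png

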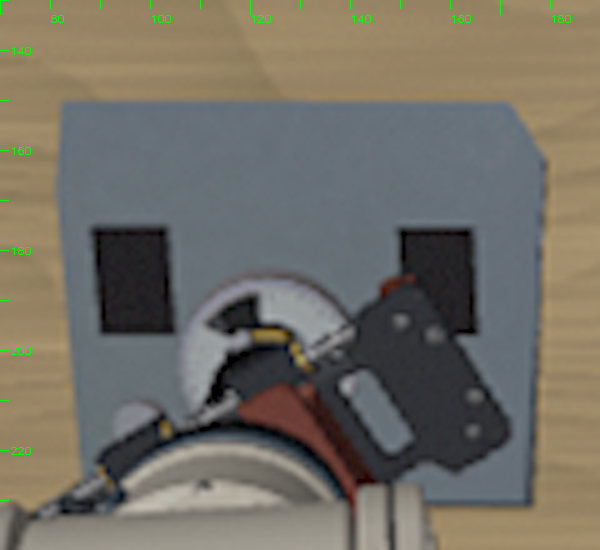

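```bash
cat > hand.py <<'E'
from tgt import *
def hand(o,dx=0,L=73.6):
    M=R.from_rotvec(o["orientation"]).as_matrix()
    # pack frame: z=-tool z, x = tool x, y=-tool y ; nose bottom at tcp+L*toolz
    F=np.c_[M[:,0],-M[:,1],-M[:,2]]; P=o["ee_pos"]+M[:,2]*L+M[:,0]*dx
    return F,P
E
python3 - <<'E'
from hand import *
o=pickle.load(open("o4.pkl","rb"));F,P=hand(o)
L=[l@F.T+P for l in packmodel()]+[np.array([P,P+F@[0,0,-40]])]
Fs=FR(PSI);L+=[l@Fs.T+SP for l in(circ(38,0),circ(19.5,0))]+[np.array([SP,SP+Fs@[0,0,60]])]
im=pickle.load(open("side4.pkl","rb"))["pixels"]
draw(c["s"],L,175,190,80,100,6,"pics/o10.png",im)
E
```

```text
(no output)
```

View pics/o10.png

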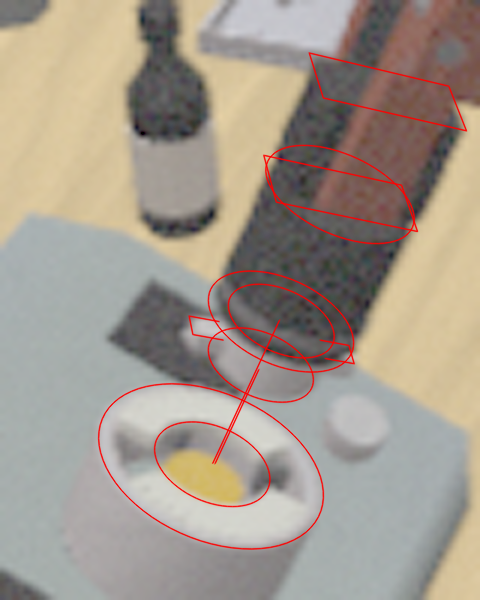

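```bash
python3 - <<'E'
from hand import *
o=pickle.load(open("o4.pkl","rb"));F,P=hand(o)
L=[l@F.T+P for l in packmodel()]
im=pickle.load(open("side4.pkl","rb"))["pixels"]
draw(c["s"],L,195,215,55,50,14,"pics/o11.png",im)
draw(c["s"],[],195,215,55,50,14,"pics/o12.png",im)
E
```

```text
(no output)
```

View pics/o11.png

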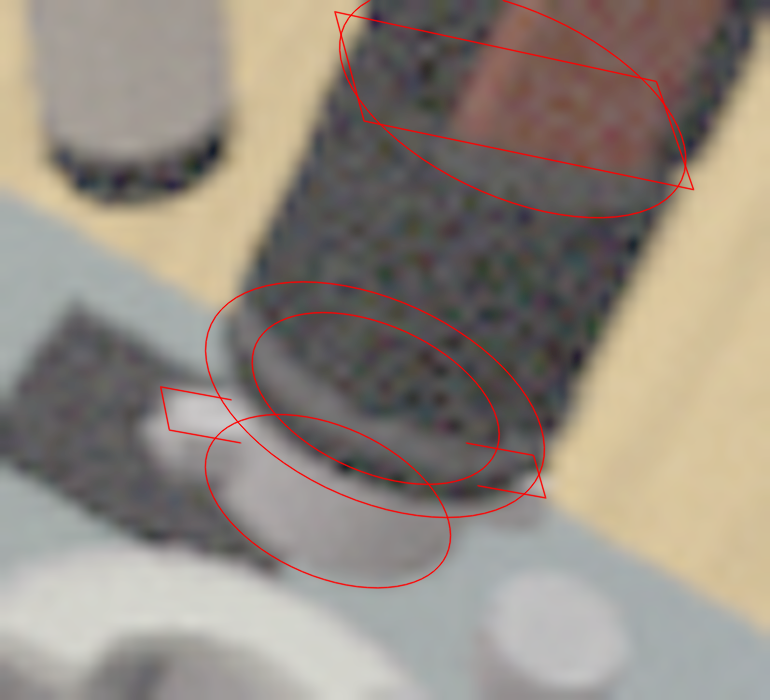

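View pics/o12.png

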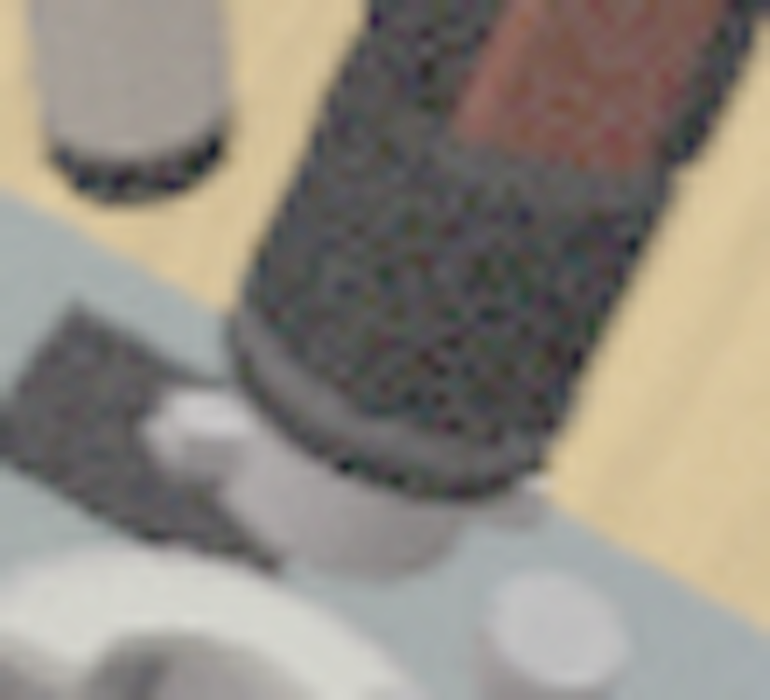

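```bash
python3 - <<'E'
from hand import *
o=pickle.load(open("o4.pkl","rb"))
im=pickle.load(open("side4.pkl","rb"))["pixels"].max(axis=2).astype(float)
for r in range(220,250,3): print(r,im[r,206:248].astype(int))
E
```

```text
220 [100 104 106 103  97 135 183 180 175 175 180 169 121  33  27  28  30  22
  26  11  27  30  43  74  77  65  53  59  56  58  55  55  57  56  55  61
  56  54  29  22  23  35]
223 [105 105 104  99  71  96 155 176 176 179 161  94  38  26  26  26  28  32
  35  32  25  49  71  75  62  60  58  57  61  57  56  57  60  57  58  57
  44  27  15  27  84 154]
226 [ 38  34  17  13  38 120 176 178 181 156  75  35  29  33  36  30  27  24
  31  22  37  41  39  35  36  35  40  43  43  46  51  57  57  57  54  37
  21  25  61 130 179 186]
229 [ 91 126 163 176 178 178 181 176 130  34  31  27  29  32  27  29  27  36
  31  33  26  36  22  28  29  25  29  33  31  35  33  34  37  34  29  29
  45 120 175 187 192 191]
232 [174 181 183 181 180 183 158  73  30  28  30  29  25  28  34  25  24  29
  29  29  25  31  31  33  22  30  24  25  28  17  17  21  23  17  12  87
 151 182 190 189 187 177]
235 [123 140 166 179 186 157  56  31  29  25  22  28  36  23  25  33  24  27
  31  24  24  27  18  21  19  26  20  21  22  33  17  27  25  34 122 177
 190 189 188 185 179 174]
238 [118 119 120 121 101  50  55  46  31  28  28  27  32  28  31  25  32  32
  31  27  29  27  20  30  24  30  15  25  22  17  21  25  86 156 187 191
 190 183 183 175 175 178]
241 [ 35  48  62  86  92  59  30  44  59  56  42  29  26  36  24  23  28  20
  25  23  10  25  16  26  21  17  30  22  25  16  36 124 180 188 187 189
 185 179 174 181 185 187]
244 [ 84 129 155 154 150 144 113  59  31  32  41  52  55  48  34  27  22  25
  25  24  25  27  29  24  25  25  25  23  23  55 129 182 188 189 184 179
 176 177 181 188 185 183]
247 [ 80  96  83  84  82  87 104 116 116  98  71  33  29  32  26  34  33  38
  43  47  44  38  38  39  39  41  43  39 121 181 187 187 181 174 173 174
 179 186 186 186 182 186]
```

```bash
cat > fit4.py <<'E'
from hand import *
Ld={229:214.3,232:212.6,235:211.5}
Rd={229:242.8,232:241.3,235:239.8,238:238.3,241:236.8,244:235.6}
def pose(o,dx,de,L=73.6):
    F,P=hand(o,dx,L)
    M=R.from_rotvec(o["orientation"]).as_matrix()
    g=o["ee_pos"]-M[:,2]*19
    Q=R.from_rotvec(M[:,1]*de).as_matrix()
    return Q@F,g+Q@(P-g)
def ext(cam,F,P,r):
    p=cam.proj(np.vstack([circ(24,20),circ(24,70)])@F.T+P).astype(np.float32)
    h=cv2.convexHull(p)[:,0];xs=[]
    for a,b in zip(h,np.roll(h,-1,0)):
        if (a[1]-r)*(b[1]-r)<=0 and a[1]!=b[1]: xs.append(a[0]+(b[0]-a[0])*(r-a[1])/(b[1]-a[1]))
    return min(xs),max(xs)
def rs4(q,o,cam=None):
    F,P=pose(o,*q);e=[]
    cam=cam or c["s"]
    for r,v in Ld.items(): e.append(ext(cam,F,P,r)[0]-v)
    for r,v in Rd.items(): e.append(ext(cam,F,P,r)[1]-v)
    return np.array(e)
E
python3 - <<'E'
from fit4 import *
o=pickle.load(open("o4.pkl","rb"))
for cam,n in((c["s"],"ba"),(s,"raw")):
    print(n,rs4([0,0],o,cam).round(2))
    f=least_squares(rs4,[0,0],args=(o,cam),diff_step=1e-3,x_scale=[1,.02]);print(f.x,f.fun.round(2))
    f=least_squares(lambda q:rs4([q[0],0],o,cam),[0],diff_step=1e-3);print(f.x,f.fun.round(2))
E
```

```text
ba [-0.91 -0.54 -0.78 -0.46 -0.41 -0.36 -0.32 -0.27 -0.52]
[0.32585589 0.01235706] [-0.37  0.04 -0.15 -0.1  -0.01  0.08  0.18  0.27  0.07]
[0.93553134] [-0.39 -0.03 -0.26  0.05  0.1   0.14  0.19  0.24 -0.02]
raw [-1.87 -1.51 -1.75 -1.38 -1.34 -1.3  -1.25 -1.21 -1.47]
[1.98774485 0.01365379] [-0.37  0.04 -0.16 -0.09 -0.    0.09  0.18  0.27  0.06]
[2.66695721] [-0.39 -0.04 -0.28  0.08  0.11  0.15  0.19  0.22 -0.04]
```

```bash
python3 -m pendant '[{"dp":[0.0044,0.0027,-0.0087],"turn":[0,0,0],"claw":0.015},{"dp":[0.008,0.005,-0.0178],"turn":[0,0,0],"claw":0.015},{"dp":[0.0116,0.0072,-0.0268],"turn":[0,0,0],"claw":0.015},{"dp":[0.0116,0.0072,-0.0268],"turn":[0,0,0],"claw":0.015},{"dp":[0.0116,0.0072,-0.0268],"turn":[0,0,0],"claw":0.015},{"dp":[0.0116,0.0072,-0.0268],"turn":[0,0,0],"claw":0.015}]'
python3 - <<'E'
from workcell import ctrl,imaging
from hand import *
o=ctrl.get_obs();print(o["ee_pos"],o["orientation"],"expect",tcp(10)+[.8,.5,.4])
pickle.dump(o,open("o5.pkl","wb"))
d=imaging.get_image("side");pickle.dump(d,open("side5.pkl","wb"))
draw(c["s"],[],180,225,55,55,14,"pics/s5.png",d["pixels"])
d=imaging.get_image("top");pickle.dump(d,open("top5.pkl","wb"))
draw(c["t"],[],95,170,60,60,10,"pics/t5.png",d["pixels"])
E
```

```text
t: 6.95
ee_pos: [558.4, 206.7, 174.7]
orientation: [-0.742, 2.614, 0.164]
ft_force: [-0.7, -0.5, -1.6]
width: 24.0
[558.36662081 206.7151134  174.67197401] [-0.74223859  2.61379821  0.16436579] expect [558.37508919 206.69271864 174.737331  ]
```

View pics/s5.png

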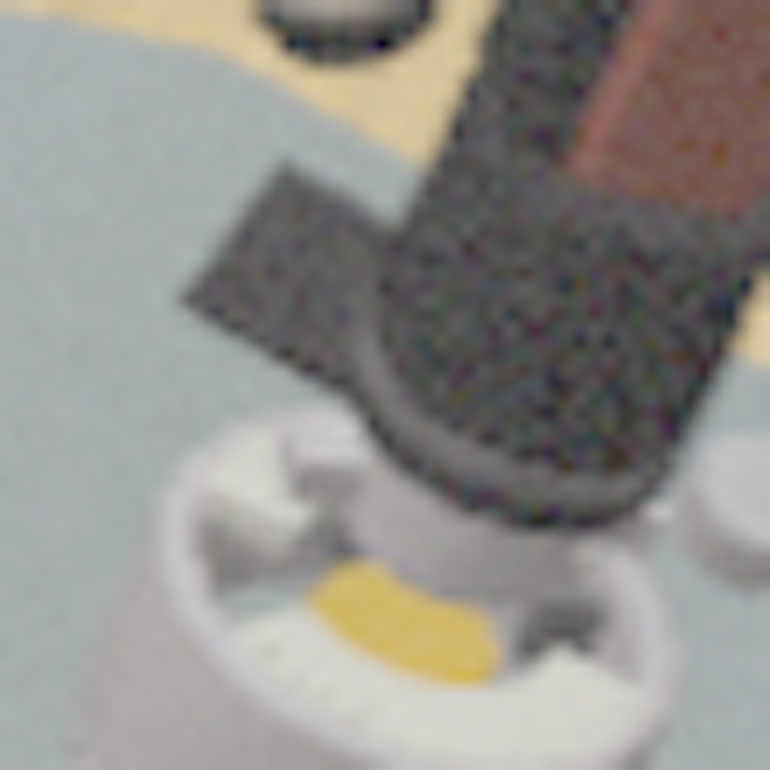

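View pics/t5.png

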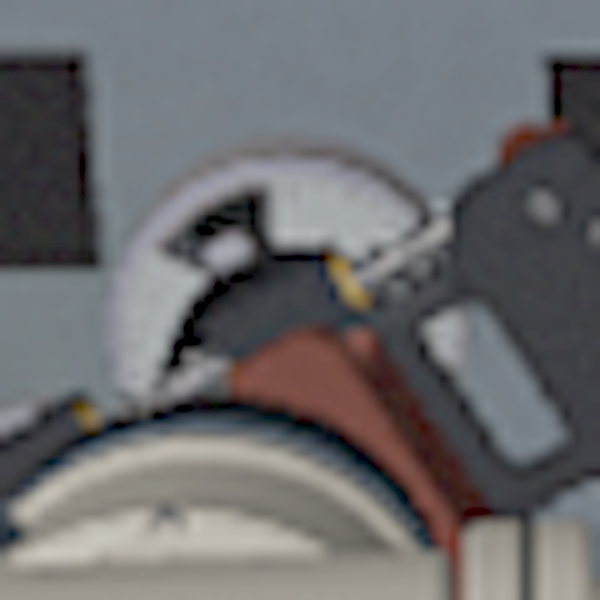

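```bash
python3 - <<'E'
from fit4 import *
o=pickle.load(open("o5.pkl","rb"));F,P=pose(o,.9,0)
Fs=FR(PSI);print("nose in socket",((P-SP)@Fs).round(2))
L=[l@F.T+P for l in packmodel()]
L+=[l@Fs.T+SP for l in(circ(38,0),circ(19.5,0),CK[[0,1]],CK[[2,3]])]
im=pickle.load(open("side5.pkl","rb"))["pixels"]
draw(c["s"],L,180,225,55,60,13,"pics/o13.png",im)
im=pickle.load(open("top5.pkl","rb"))["pixels"]
draw(c["t"],L,95,170,60,60,10,"pics/o14.png",im)
E
```

```text
nose in socket [0.1  0.03 9.9 ]
```

View pics/o13.png

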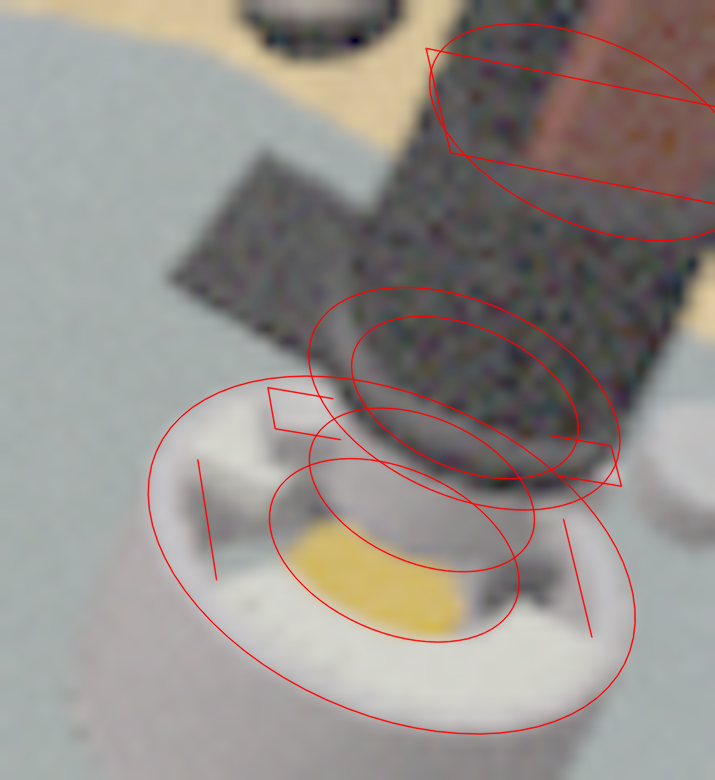

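View pics/o14.png

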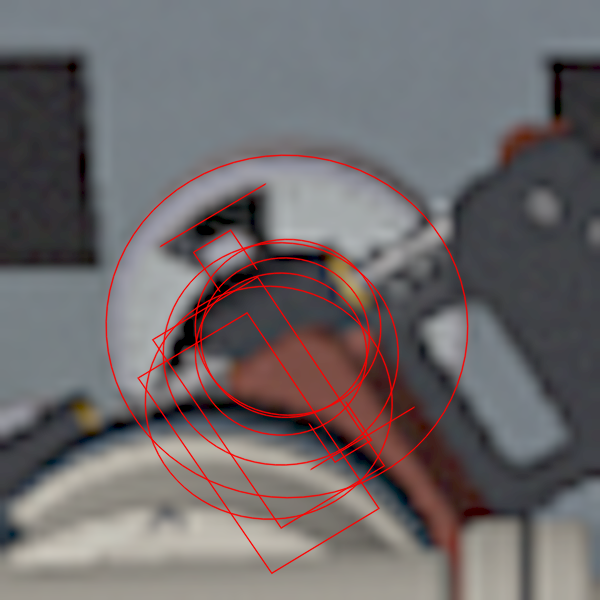

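```bash
python3 -m pendant '[{"dp":[0.0018,0.0011,-0.0045],"turn":[0,0,0],"claw":0.015},{"dp":[0.0036,0.0022,-0.0091],"turn":[0,0,0],"claw":0.015},{"dp":[0.0047,0.0029,-0.0118],"turn":[0,0,0],"claw":0.015},{"dp":[0.0047,0.0029,-0.0118],"turn":[0,0,0],"claw":0.015},{"dp":[0.0047,0.0029,-0.0118],"turn":[0,0,0],"claw":0.015}]'
cat > look.py <<'E'
import sys
from workcell import ctrl,imaging
from fit4 import *
o=ctrl.get_obs();F,P=pose(o,.9,0);Fs=FR(PSI)
print("t",o["t"],"nose in socket",((P-SP)@Fs).round(2),"force socket",(o["ft_force"]@Fs).round(1),"w",o["width"].round(1),"mom",(o["moment"]@Fs).round(2))
M=R.from_rotvec(o["orientation"]).as_matrix();print("yaw rel slots",np.degrees(R.from_matrix(Fs.T@np.c_[-M[:,0],M[:,1],-M[:,2]]).as_rotvec()).round(2),"q",o["qpos"].round(2))
if len(sys.argv)>1:
    d=imaging.get_image("side");draw(c["s"],[],175,205,65,75,10,f"pics/{sys.argv[1]}.png",d["pixels"])
    pickle.dump((o,d),open(f"{sys.argv[1]}.pkl","wb"))
E
python3 look.py s6
```

```text
t: 7.55
ee_pos: [563.0, 209.6, 162.6]
orientation: [-0.742, 2.614, 0.164]
ft_force: [0.4, 0.4, -1.9]
width: 23.8Traceback (most recent call last):
  File "look.py", line 5, in <module>
    print("t",o["t"],"nose in socket",((P-SP)@Fs).round(2),"force socket",(o["ft_force"]@Fs).round(1),"w",o["width"].round(1),"mom",(o["moment"]@Fs).round(2))
                                                                                                          ^^^^^^^^^^^^^^^^
AttributeError: 'float' object has no attribute 'round'
```

```bash
sed -i 's/o\["width"\].round(1)/round(o["width"],1)/' look.py; python3 look.py s6
```

```text
t 7.55 nose in socket [-0.11  0.04 -3.31] force socket [-0.3  0.2 -2. ] w 23.8 mom [-0.02  0.22  0.04]
yaw rel slots [0.01 0.02 0.02] q [ 0.28  0.34  2.02  0.32  0.37 -2.12]
```

View pics/s6.png

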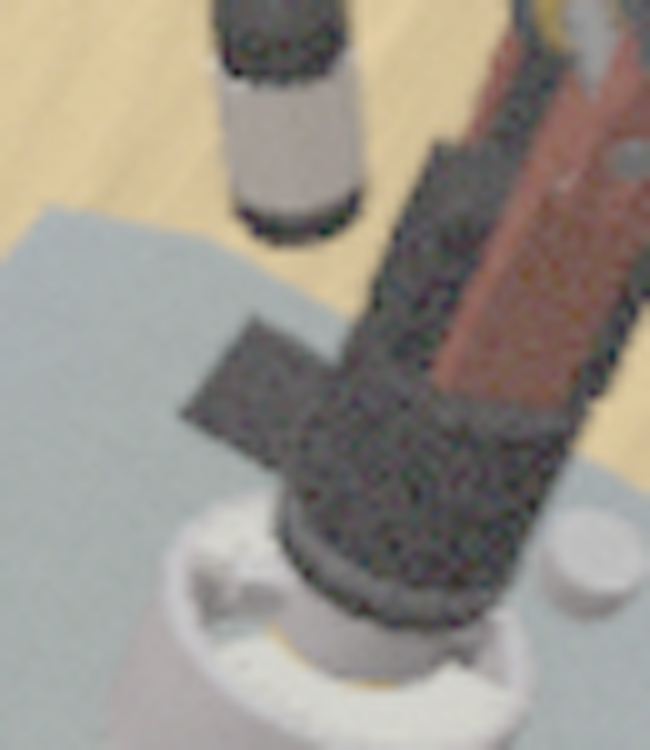

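```bash
python3 -m pendant '[{"dp":[0.0011,0.0007,-0.0027],"turn":[0,0,0],"claw":0.015},{"dp":[0.0018,0.0011,-0.0045],"turn":[0,0,0],"claw":0.015},{"dp":[0.0024,0.0015,-0.0061],"turn":[0,0,0],"claw":0.015},{"dp":[0.0024,0.0015,-0.0061],"turn":[0,0,0],"claw":0.015},{"dp":[0.0024,0.0015,-0.0061],"turn":[0,0,0],"claw":0.015}]'; python3 look.py s7
```

```text
t: 8.1
ee_pos: [565.6, 211.1, 157.0]
orientation: [-0.742, 2.613, 0.164]
ft_force: [-1.0, -1.5, 2.0]
width: 23.7
t 8.1 nose in socket [ 0.34 -0.08 -9.71] force socket [-0.6 -0.8  2.4] w 23.7 mom [-0.01  0.2   0.03]
yaw rel slots [-0.01 -0.02  0.01] q [ 0.28  0.35  2.02  0.33  0.36 -2.13]
```

View pics/s7.png

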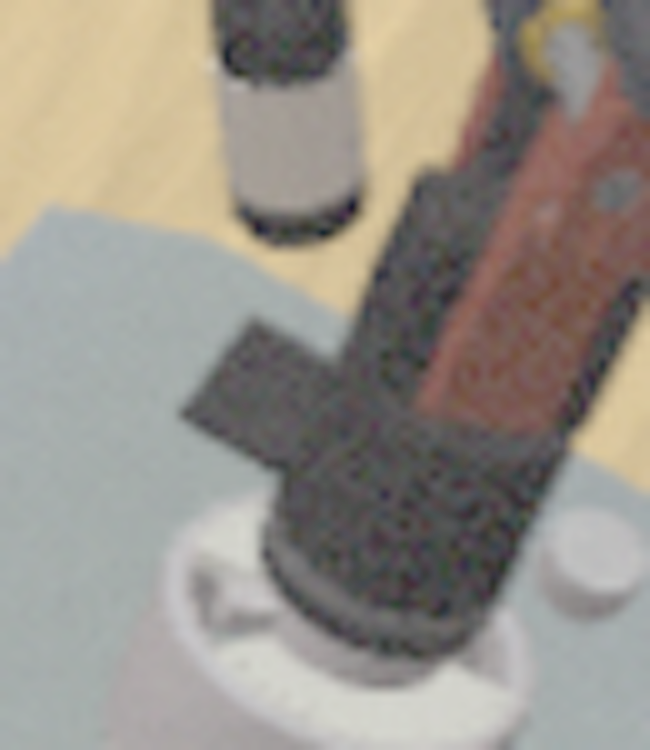

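```bash
python3 -m pendant '[{"dp":[0.0009,0.0006,-0.0023],"turn":[0,0,0],"claw":0.015},{"dp":[0.0018,0.0011,-0.0045],"turn":[0,0,0],"claw":0.015},{"dp":[0.0023,0.0014,-0.0057],"turn":[0,0,0],"claw":0.015},{"dp":[0.0023,0.0014,-0.0057],"turn":[0,0,0],"claw":0.015},{"dp":[0.0023,0.0014,-0.0057],"turn":[0,0,0],"claw":0.015}]'; python3 look.py
```

```text
t: 8.65
ee_pos: [567.9, 212.5, 151.2]
orientation: [-0.742, 2.614, 0.164]
ft_force: [-1.9, -1.4, 4.4]
width: 24.0
t 8.65 nose in socket [  0.3   -0.07 -16.1 ] force socket [-0.3 -0.2  5. ] w 24.0 mom [ 0.01  0.14 -0.02]
yaw rel slots [-0.01 -0.02  0.01] q [ 0.28  0.37  2.02  0.34  0.35 -2.14]
```

```bash
python3 -m pendant '[{"dp":[0.0007,0.0004,-0.0018],"turn":[0,0,0],"claw":0.015},{"dp":[0.0014,0.0009,-0.0036],"turn":[0,0,0],"claw":0.015},{"dp":[0.0014,0.0009,-0.0036],"turn":[0,0,0],"claw":0.015},{"dp":[0.0014,0.0009,-0.0036],"turn":[0,0,0],"claw":0.015}]'; python3 look.py s8
```

```text
t: 9.05
ee_pos: [569.2, 213.3, 148.3]
orientation: [-0.742, 2.613, 0.164]
ft_force: [-7.3, -3.5, 13.8]
width: 23.9
t 9.05 nose in socket [  0.51  -0.03 -19.41] force socket [-1.5  0.9 15.9] w 23.9 mom [0.23 0.31 0.02]
yaw rel slots [-0.01 -0.05  0.03] q [ 0.28  0.37  2.02  0.34  0.35 -2.14]
```

View pics/s8.png

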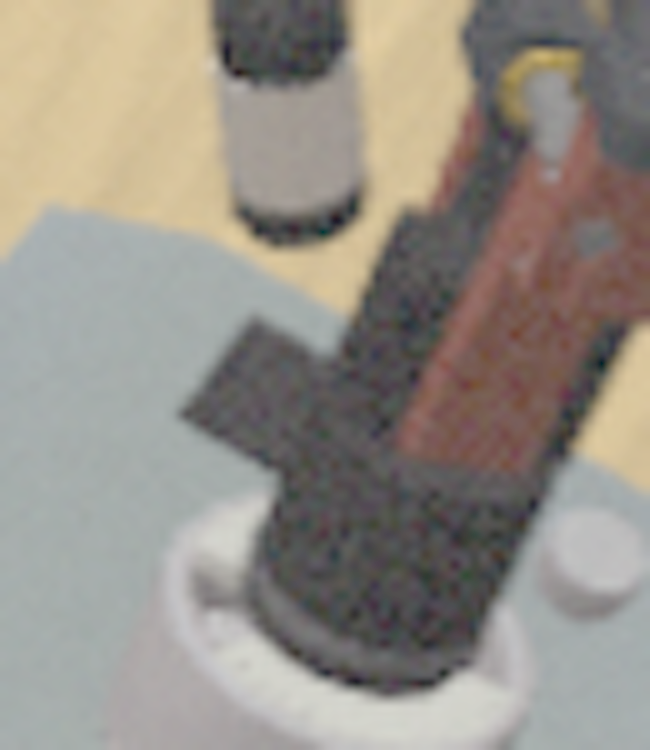

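```bash
python3 -m pendant '[{"dp":[-0.0002,-0.0001,0.0004],"turn":[0.0467,0.0289,-0.1178],"claw":0.015},{"dp":[-0.0002,-0.0001,0.0004],"turn":[0.0935,0.0577,-0.2356],"claw":0.015},{"dp":[-0.0002,-0.0001,0.0004],"turn":[0.1403,0.0866,-0.3535],"claw":0.015},{"dp":[-0.0002,-0.0001,0.0004],"turn":[0.1403,0.0866,-0.3535],"claw":0.015}]'; python3 look.py s9
```

```text
t: 9.5
ee_pos: [568.9, 213.3, 148.2]
orientation: [-0.218, 2.731, 0.277]
ft_force: [-3.9, -3.1, 6.9]
width: 24.0
t 9.5 nose in socket [  0.29   0.4  -19.35] force socket [-1.6 -0.6  8.3] w 24.0 mom [ 0.04  0.23 -0.03]
yaw rel slots [ 0.000e+00 -2.000e-02 -2.255e+01] q [ 0.28  0.37  2.02  0.34  0.35 -1.75]
```

View pics/s9.png

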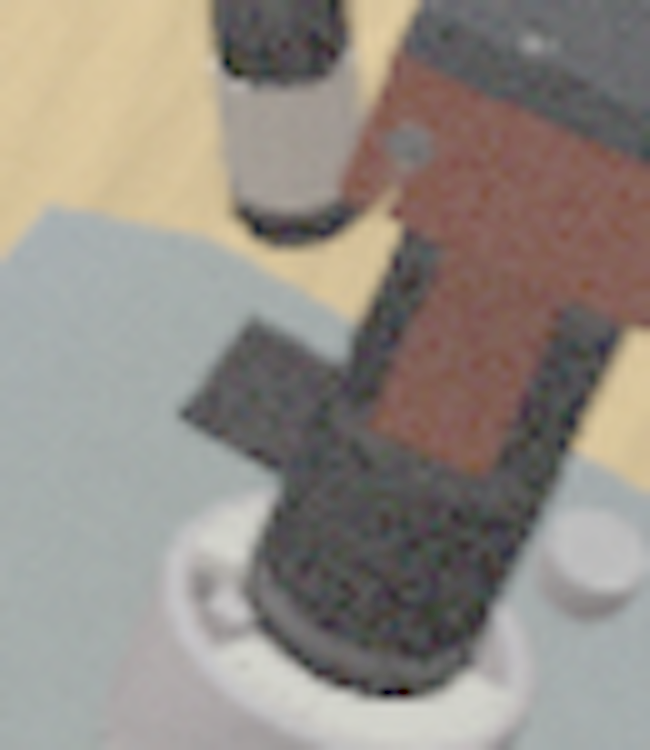

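```bash
python3 -m pendant '[{"dp":[0,0,0],"turn":[0.0467,0.0289,-0.1178],"claw":0.015},{"dp":[0,0,0],"turn":[0.0935,0.0577,-0.2356],"claw":0.015},{"dp":[0,0,0],"turn":[0.1403,0.0866,-0.3535],"claw":0.015},{"dp":[0,0,0],"turn":[0.187,0.1154,-0.4713],"claw":0.015},{"dp":[0,0,0],"turn":[0.2337,0.1443,-0.589],"claw":0.015},{"dp":[0,0,0],"turn":[0.2337,0.1443,-0.589],"claw":0.015}]'; python3 look.py
```

```text
t: 10.15
ee_pos: [569.1, 213.3, 148.3]
orientation: [0.68, 2.719, 0.445]
ft_force: [-4.1, -1.9, 7.2]
width: 23.9
t 10.15 nose in socket [  0.87   0.71 -19.37] force socket [-1.   0.5  8.4] w 23.9 mom [-0.1   0.21 -0.06]
yaw rel slots [ 1.000e-02 -4.000e-02 -5.978e+01] q [ 0.28  0.37  2.02  0.34  0.35 -1.1 ]
```

```bash
python3 -m pendant '[{"dp":[0,0,0],"turn":[0.0126,0.0078,-0.0317],"claw":0.015},{"dp":[0,0,0],"turn":[0.0252,0.0155,-0.0634],"claw":0.015},{"dp":[0,0,0],"turn":[0.036,0.0222,-0.0906],"claw":0.015},{"dp":[0,0,0],"turn":[0.036,0.0222,-0.0906],"claw":0.015}]'; python3 look.py
```

```text
t: 10.55
ee_pos: [568.9, 213.0, 148.1]
orientation: [0.814, 2.695, 0.467]
ft_force: [-4.6, -4.8, 8.1]
width: 23.6
t 10.55 nose in socket [  0.48   0.65 -19.37] force socket [-2.4 -1.6 10.1] w 23.6 mom [-0.35  0.46  0.11]
yaw rel slots [-1.000e-02 -1.000e-02 -6.531e+01] q [ 0.28  0.37  2.02  0.34  0.35 -1.  ]
```

```bash
python3 -m pendant '[{"dp":[0,0,0],"turn":[0.0126,0.0078,-0.0317],"claw":0.015},{"dp":[0,0,0],"turn":[0.0216,0.0133,-0.0544],"claw":0.015},{"dp":[0,0,0],"turn":[0.0216,0.0133,-0.0544],"claw":0.015}]'; python3 look.py s10
```

```text
t: 10.85
ee_pos: [569.1, 212.8, 148.1]
orientation: [0.893, 2.677, 0.48]
ft_force: [-3.8, -5.8, 7.2]
width: 24.1
t 10.85 nose in socket [  0.64   0.33 -19.35] force socket [-2.7 -3.   9.2] w 24.1 mom [-0.66  0.55  0.91]
yaw rel slots [-4.000e-02 -4.000e-02 -6.859e+01] q [ 0.28  0.37  2.02  0.34  0.35 -0.94]
```

View pics/s10.png

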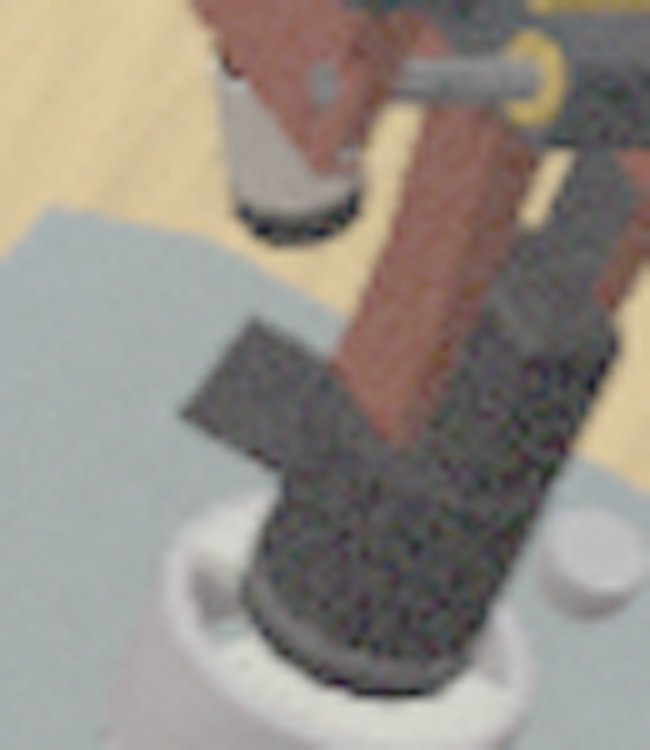

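```bash
python3 -m pendant '[{"dp":[-0.0005,-0.0003,0.0013],"turn":[-0.006,-0.004,0.016],"claw":0.015},{"dp":[-0.001,-0.0006,0.0025],"turn":[-0.0115,-0.007,0.029],"claw":0.015},{"dp":[-0.001,-0.0006,0.0025],"turn":[-0.0115,-0.007,0.029],"claw":0.015}]'; python3 look.py
```

```text
t: 11.2
ee_pos: [568.0, 212.5, 150.3]
orientation: [0.852, 2.687, 0.473]
ft_force: [0.7, -4.1, -1.5]
width: 23.9
t 11.2 nose in socket [  0.54   0.64 -16.94] force socket [-2.  -3.9 -0.7] w 23.9 mom [-0.94  0.25  0.3 ]
yaw rel slots [-1.000e-02  0.000e+00 -6.689e+01] q [ 0.28  0.37  2.02  0.34  0.35 -0.97]
```

```bash
python3 -m pendant '[{"dp":[0,0,0],"turn":[0,0,0],"claw":0.035},{"dp":[0,0,0],"turn":[0,0,0],"claw":0.05},{"dp":[0,0,0],"turn":[0,0,0],"claw":0.065},{"dp":[0,0,0],"turn":[0,0,0],"claw":0.065},{"dp":[0,0,0],"turn":[0,0,0],"claw":0.065}]'; python3 look.py s11
```

```text
t: 11.7
ee_pos: [567.9, 212.8, 150.4]
orientation: [0.853, 2.687, 0.474]
ft_force: [-0.4, 0.6, -0.1]
width: 60.9
t 11.7 nose in socket [  0.63   1.03 -16.88] force socket [-0.1  0.8 -0.1] w 60.9 mom [-0.03  0.12  0.01]
yaw rel slots [ 1.000e-02  1.000e-02 -6.691e+01] q [ 0.28  0.37  2.02  0.34  0.35 -0.97]
```

View pics/s11.png

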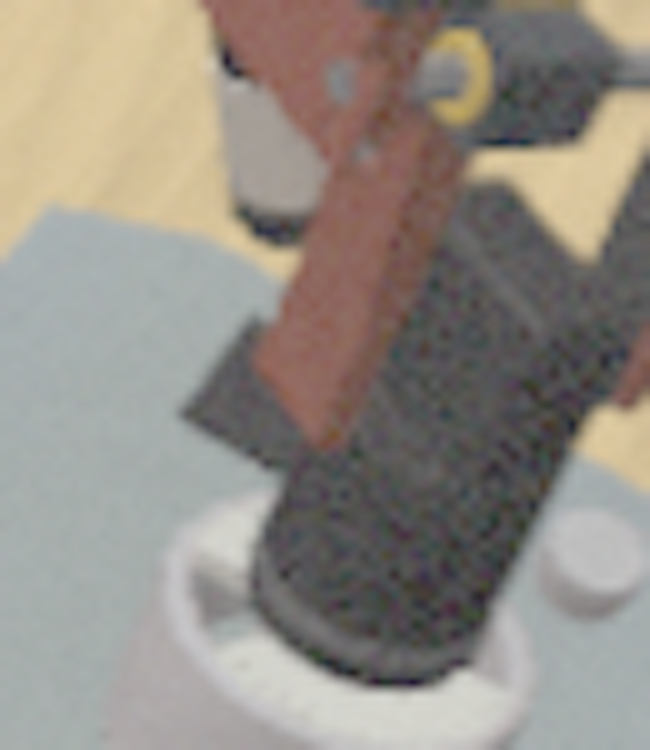

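```bash
python3 -m pendant '[{"dp":[-0.0054,-0.0033,0.0136],"turn":[0,0,0],"claw":0.065},{"dp":[-0.0126,-0.0078,0.0317],"turn":[0,0,0],"claw":0.065},{"dp":[-0.0216,-0.0133,0.0544],"turn":[0,0,0],"claw":0.065},{"dp":[-0.0324,-0.02,0.0816],"turn":[0,0,0],"claw":0.065},{"dp":[-0.0432,-0.0266,0.1088],"turn":[0,0,0],"claw":0.065},{"dp":[-0.08,-0.04,0.13],"turn":[0,0,0],"claw":0.065},{"dp":[-0.12,-0.06,0.14],"turn":[0,0,0],"claw":0.065},{"dp":[-0.12,-0.06,0.14],"turn":[0,0,0],"claw":0.065}]'; python3 look.py s12;python3 - <<'E'
from workcell import imaging
from ov import *
crop(imaging.get_image("top")["pixels"],70,140,120,100,6,"pics/t12.png")
d=imaging.get_image("side");cv2.imwrite("pics/full12.png",d["pixels"])
E
```

```text
t: 12.55
ee_pos: [444.3, 151.4, 291.3]
orientation: [0.853, 2.686, 0.474]
ft_force: [0.2, -0.1, -0.7]
width: 64.8
t 12.55 nose in socket [-64.31  13.68 168.85] force socket [-0.1 -0.2 -0.7] w 64.8 mom [-0.06  0.09  0.02]
yaw rel slots [ 1.000e-02 -4.000e-02 -6.691e+01] q [ 0.21 -0.08  2.15  0.23  0.67 -0.9 ]
```

View pics/s12.png

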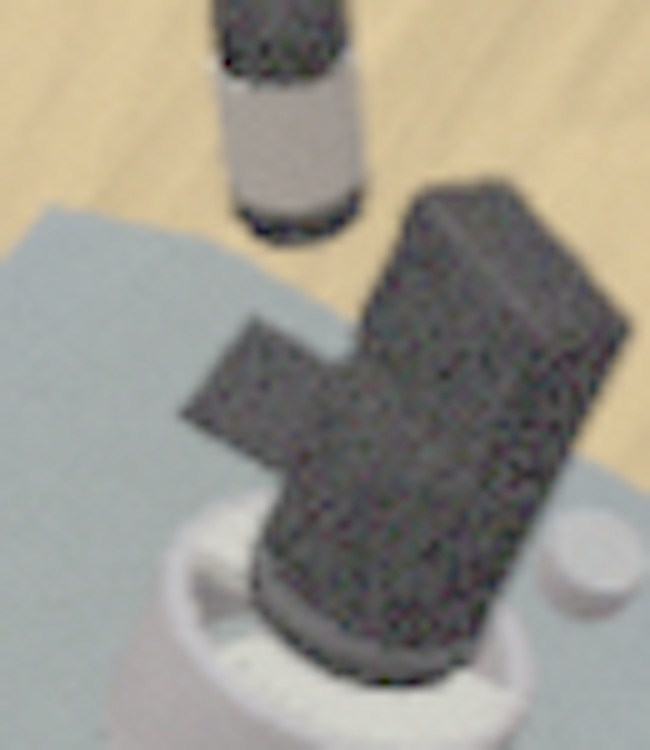

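View pics/t12.png

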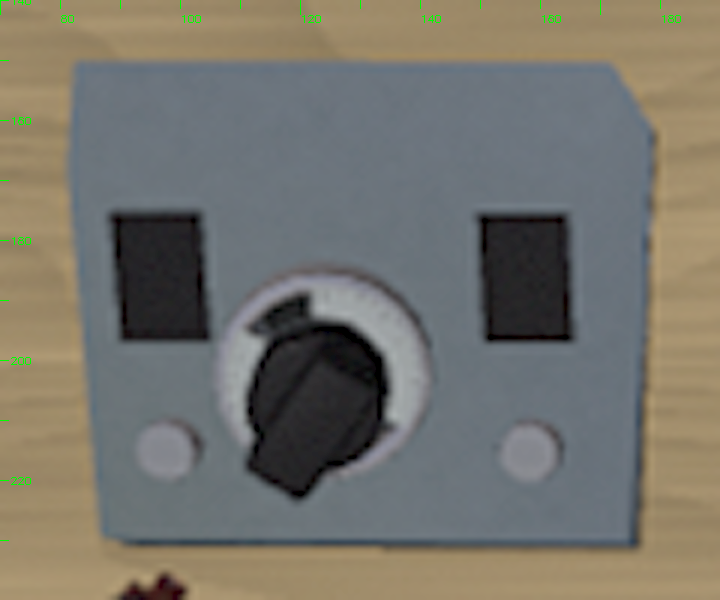

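View pics/full12.png

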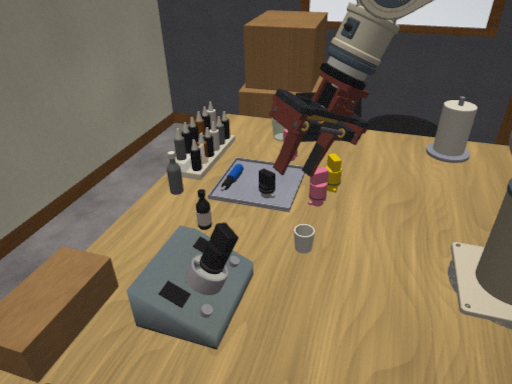

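```bash
python3 - <<'E'
from workcell import ctrl
print(ctrl.close_job())
E
```

```text
the job is handed in; nothing more can be done
None
```

The taller pack is locked in the socket, and I handed the job in at about 12.7 s of the 48 s allowed.

- **Insertion:** I lined its lugs up with the slots and pressed it in until the axial force rose about 18 N, which I took as the shoulder on the mouth. The forces reported after each move stayed below about 20 N.
- **Turn:** I turned it clockwise; the stop came at about 65–67°, where the resisting moment rose to 0.9 N m. I then let it rise about 2.5 mm and opened the gripper.
- **Last checks:** The final pictures from both cameras show the pack standing turned in the socket with the gripper clear. In the side picture the short pack, pen, cup and ink bottle look to be where they were.

**Disagreement:** in both cameras the socket axis leaned about 25°, but roughly 31° to the side of the console's front, not straight toward it. I followed the pictures, and the pack went in with almost no sideways force. The two cameras also differed by up to a few millimetres at first, until I corrected their calibration against the console, tray and fingertips.

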